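Check both springs of a tilt fixture

TASK

Check the springs of the tilt fixture, one corner at a time: with a closed fingertip press down the corner with the round pad until its pointer is level with the brass rider on its scale, keep it there for a second, and let it spring back up; then do the same at the corner with the square pad. Never press a pointer on past its rider, leave the riders where they are set, and do not pick up or shift any of the loose things. Finish with both corners up and the gripper clear.

Things in the scene. Friction and masses are not known exactly. Their poses are not given: they have to be found in the camera images.
- fixture: tilt fixture fixed to the table; V-shaped dark base 14 mm thick. Origin on the table straight under the ball pivot (pivot centre 64 mm above the table); x runs from the pivot between the two arms of the V, away from the robot; y to the left; z up. One arm runs 45 degrees to the left of x (round corner), the other 45 degrees to the right (square corner).
- plate: aluminium T-shaped tilt plate, 12 mm thick, top 70 mm above the table at rest, on the ball pivot (its origin) and a spring under each far corner; a perforated tube clamped along its middle rises to 120 mm. Pressing one pad at its centre leaves the other corner up; let go, it springs back. A pad starts to sink at about 2 N, then 0.25 N more per mm, 35 mm to its stop.
- round_pad_top (a point): centre of the flat top of the round pad, 28 mm across, 12 mm tall, steel, on the plate's far left (+y) corner, 82 mm above the table at rest, 141.4 mm from the pivot horizontally. Moves with the plate.
- round_pointer (a point): the thin dark pointer rod (5 mm) that sticks out from the round-pad corner, diagonally away from the pivot; the point lies on the rod's axis where it passes the scale, 195 mm from the pivot, 64 mm above the table at rest. It sinks 195/141.4 = 1.38 mm per mm of pad travel.
- round_rider (a point): centre of the brass rider, 8 mm tall, 32 mm wide, that sits as the mark on the upright aluminium scale post beside the round-pad pointer; 28 to 54 mm above the table, differs each time. The pointer is at the mark when at the same height as this point; it passes the rider freely.
- square_pad_top (a point): centre of the flat top of the square pad, 28 x 28 mm (sides along the plate's edges), 12 mm tall, steel, on the plate's far right (-y) corner, 82 mm above the table at rest, 141.4 mm from the pivot horizontally. Moves with the plate.
- square_pointer (a point): the thin dark pointer rod (5 mm) that sticks out from the square-pad corner, diagonally away from the pivot; the point lies on the rod's axis where it passes the scale, 195 mm from the pivot, 64 mm above the table at rest. It sinks 195/141.4 = 1.38 mm per mm of pad travel.
- square_rider (a point): centre of the brass rider, 8 mm tall, 32 mm wide, that sits as the mark on the upright aluminium scale post beside the square-pad pointer; 28 to 54 mm above the table, differs each time. The pointer is at the mark when at the same height as this point; it passes the rider freely.
- oil_bottle: closed orange squeeze bottle, 60 mm across, 170 mm tall; bystander. Origin at its underside.
- tap_holder: upright dark steel tap in its holder, 30 mm across, 75 mm tall; bystander. Origin at its underside.
- spacer: steel spacer ring, 40 mm across, 22 mm tall; bystander. Origin at its underside.
- tube_coupon: short steel tube standing on end, 56 mm across, 50 mm tall; bystander. Origin at its underside.
- parallel_block: steel parallel, 90 x 20 x 30 mm tall; bystander. Origin at its underside.
- screwdriver: red-handled screwdriver lying on the table; bystander, about 0.2 m long.
- v_block: dark steel V-block, 45 x 50 x 38 mm tall; bystander. Origin at its underside.

How it is judged:
By the outcome, as a careful person would: the job done as asked, in the order asked, and still so for the second after the job is handed in, with the robot touching nothing.
It also fails if it takes over 48 s, if anything falls off the work surface, if the arm or the gripper's body presses on something with over 40 N, if the wrist force passes 120 N, or if a joint passes its speed limit or range.

ROBOT

A 6-joint arm with a two-finger parallel gripper is mounted at the origin on the work surface. World frame = base frame: x ahead of the robot, y to its left, z up, the work surface at z = 0. Lengths are in m, angles in rad, forces in N, time in s.
With the tool pointing down it reaches from about 0.275 to 0.75 m from the base axis. Payload 10.2 kg.
Tool frame: the origin (TCP) lies midway between the tips of the shut fingers; the grasp point (between the pads) lies 19 mm behind it (bot.pinch_z is the distance from the TCP to the grasp point, in m); z points along the fingers, y is the direction in which the jaws open and shut (so a half turn about z gives the same grasp; the last joint's range is limited). The gripper opens to 85 mm and grips with 20 to 120 N. Pads are 22 mm wide; open, the fingers measure 114 mm over their backs; the gripper's body (76 mm by 85 mm) begins 54 mm behind the grasp point. The pads swing forward as they close: fully open they stand 13 mm farther back than shut.
Start: joints at [1.075, 0.313, 1.498, -0, 1.331, -0.223], TCP at [0.141, 0.506, 0.208] pointing down, gripper open.
Joint ranges: [-2.94, 2.94], [-0.97, 2.17], [0.19, 2.56], [-1.23, 4.37], [0.02, 3.11], [-2.88, 2.88]. Speed limits (rad/s): [2.39, 2.39, 3.01, 3.14, 3.14, 3.14].

INTERFACE

Orientations are given as [roll, pitch, yaw] about the fixed x, y, z axes, in that order (R = Rz(yaw) Ry(pitch) Rx(roll)).
In Python, from workcell import telemetry, optics, order, bot gives the robot as it stands.
- The arm moves only by the tool arm_command, never from a script. Its argument "motion" is a list that holds one entry, the list of rows, each a list of 4 numbers: the shift along the tool's x, y, z in mm, then the turn about the tool's z in degrees. A call has 1 to 12 rows; each row is the pose to reach, as a shift and turn from the pose commanded when the call began, along the tool's axes at that moment; what a row does not reach only later rows make up. A row lasts 1/8 s, in which the tool goes at most 62.5 mm and 10.7 degrees, less where a joint would pass 70% of its speed; a pose out of reach is approached as far as the arm can. A call with a gripper value outside its range is refused whole. "grip" is the opening, from 0 (shut) to 1 (fully open), set as the call begins (left out, the last holds). The fingers move at their own pace and stop on an object; the grip force is fixed at half the most. Time passes only in rows, so rows that repeat a pose let the fingers close. It gives the time, the measured TCP pose, the force and the opening at its end, in the units of the state.
- telemetry.get_obs(): the state, without advancing time (a new reading comes with each control period).
- optics.get_image(name): name is "scene" or "top" or "wrist"; returns the picture (480x640x3 uint8, red, green, blue); there is no depth.
- optics.get_calibration(name): a dict with "fovy" (degrees; the focal length in pixels is half the picture's height over the tangent of half this angle, whatever the lens; pixels are square), "cx", "cy" (the principal point, pixels), "k1" (the pictures are not rectified: a ray, as slopes to the right and down, at radius r is drawn at 1 + k1 r^2 times it, then the intrinsics apply), "world_from_camera" (4x4, takes a point from camera to world coordinates); the wrist camera has in their place "tool_from_camera" (4x4, takes a point from camera to tool coordinates, whose origin is the TCP and whose axes are the flange's). Camera axes: x right, y down, z forward; pixel columns grow to the right and rows downward; lengths in m; the calibration is good to about 2 mm. A picture is of the moment at which its call begins: read the wrist's pose just before it. get_calibration takes no time and is no camera call.
- order.finish_job(): hands the job in, once; it reports no verdict.
The state is a dict: "time": time; "joint_positions": joint angles; "qd": joint speeds; "joint_torque": joint torques, N m; "tool_pos": TCP position; "ee_rot": TCP orientation; "force": force on the tool from outside, world axes, zero at the start; "torque": the same for the moment, N m; "opening": opening from 0.0 (shut) to 1.0 (fully open).
Only numpy, scipy, OpenCV 4.12 (cv2) and the standard library are available. Lean on these libraries where they do the work, as an engineer would, in place of code of your own. Each camera call takes 0.05 s, during which the arm holds its last target. There are 200 camera calls.

## Working session

There is one attempt and no reset: what is moved stays moved. The work goes in short steps, Python scripts to look and compute and a tool call to move; the robot and the scene stay as the last step left them, time stands still between calls to the robot, and variables do not carry over. Pictures are saved under pics/ and viewed, about 8 in all and at most 12, crops included, and the job is handed in when it is done.

Besides the shell and the picture viewer there is one more tool, called after ">>>" as name(argument=value, ...) on one line, values as JSON. arm_command: Moves the arm, as the interface text tells. Its arguments: {"type":"object","properties":{"motion":{"type":"array"},"grip":{"type":"number"}},"required":["motion"]}

```bash
mkdir -p pics; ls; python3 - <<'E'
from workcell import telemetry, optics
import cv2, numpy as np
print(telemetry.get_obs())
for n in ("scene","top","wrist"):
    print(n, optics.get_calibration(n))
for n in ("scene","top"):
    cv2.imwrite(f"pics/{n}0.png", optics.get_image(n)[:,:,::-1])
E
```

```text
pics
{'time': 0.0, 'joint_positions': array([ 1.07457469e+00,  3.13454604e-01,  1.49848469e+00,  4.11588436e-06,
        1.33099145e+00, -2.23419304e-01]), 'qd': array([-0.00208563, -0.00023199,  0.00027102,  0.00116838,  0.00120358,
        0.00060115]), 'joint_torque': array([-1.94452514e-03, -4.12267971e+01, -2.59738022e+01, -3.84209688e-04,
        4.14012233e-03, -5.87963001e-06]), 'tool_pos': array([0.14132381, 0.50530635, 0.20731482]), 'ee_rot': array([-3.14028871e+00, -3.00371519e-04,  2.86878915e+00]), 'force': array([-0.04394325, -0.59145609,  0.18043893]), 'torque': array([-0.06206672,  0.01976761,  0.00153257]), 'opening': 0.9999498708741653}
scene {'fovy': 57.74861025593554, 'cx': 321.8430162720738, 'cy': 231.92265165665805, 'k1': 0.013699381110198626, 'world_from_camera': array([[-0.23535363,  0.53547144, -0.81109741,  1.24460732],
       [ 0.97177421,  0.14358924, -0.18718177,  0.18017742],
       [ 0.01623436, -0.83225745, -0.55415159,  0.51232623],
       [ 0.        ,  0.        ,  0.        ,  1.        ]])}
top {'fovy': 42.42564642512535, 'cx': 329.7189022492155, 'cy': 239.11578040942462, 'k1': -0.20775457235239328, 'world_from_camera': array([[-0.01307701, -0.99049927,  0.13689478,  0.46536728],
       [-0.99990828,  0.01343629,  0.00170071,  0.01122043],
       [-0.00352391, -0.13685998, -0.99058413,  1.15173667],
       [ 0.        ,  0.        ,  0.        ,  1.        ]])}
wrist {'fovy': 60.19399487460506, 'cx': 320.17124148541814, 'cy': 239.41587165633297, 'k1': 0.013104115589896813, 'tool_from_camera': array([[-2.86764413e-04, -9.60088555e-01, -2.79696057e-01,
         7.06140235e-02],
       [ 9.99999947e-01, -3.18124859e-04,  6.67282879e-05,
        -1.05004766e-03],
       [-1.53043334e-04, -2.79696023e-01,  9.60088596e-01,
        -1.65984213e-01],
       [ 0.00000000e+00,  0.00000000e+00,  0.00000000e+00,
         1.00000000e+00]])}
```

View pics/scene0.png

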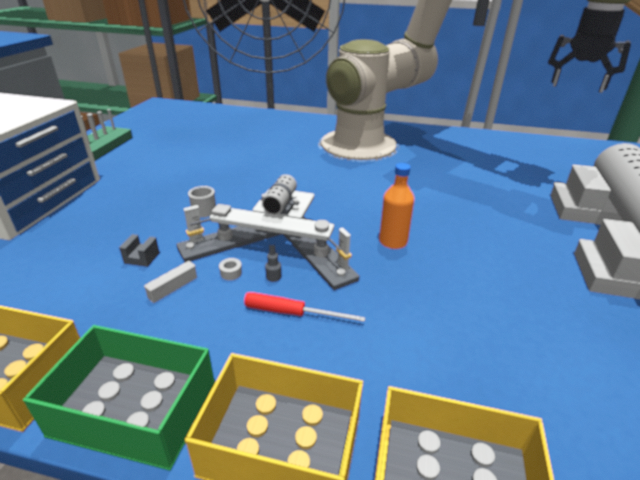

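View pics/top0.png

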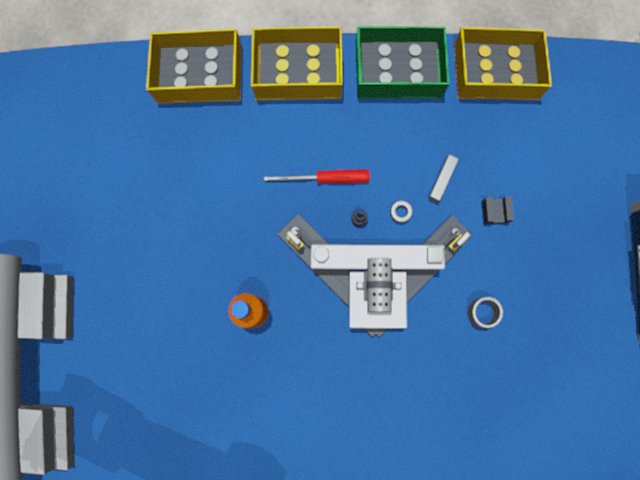

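```bash
cat > h.py <<'E'
import numpy as np, cv2
from scipy.spatial.transform import Rotation as R
from workcell import telemetry, optics
def cam(name, obs=None):
    c=optics.get_calibration(name); f=240/np.tan(np.radians(c['fovy']/2))
    K=np.array([[f,0,c['cx']],[0,f,c['cy']],[0,0,1]]); D=np.array([c['k1'],0,0,0,0])
    if 'world_from_camera' in c: T=c['world_from_camera']
    else:
        W=np.eye(4); W[:3,:3]=R.from_euler('xyz',obs['ee_rot']).as_matrix(); W[:3,3]=obs['tool_pos']
        T=W@c['tool_from_camera']
    return K,D,T
def ray(C,uv):
    K,D,T=C; p=cv2.undistortPoints(np.array([[uv]],float),K,D)[0,0]
    d=T[:3,:3]@np.array([p[0],p[1],1]); return T[:3,3],d/np.linalg.norm(d)
def onz(C,uv,z):
    o,d=ray(C,uv); return o+d*(z-o[2])/d[2]
def tri(obs):  # [(C,uv),...] -> point, residuals(mm)
    A=np.zeros((3,3));b=np.zeros(3);L=[]
    for C,uv in obs:
        o,d=ray(C,uv);P=np.eye(3)-np.outer(d,d);A+=P;b+=P@o;L.append((o,P))
    x=np.linalg.solve(A,b); return x,[1e3*np.linalg.norm(P@(x-o)) for o,P in L]
def proj(C,X):
    K,D,T=C; M=np.linalg.inv(T); return cv2.projectPoints(np.array([X],float),cv2.Rodrigues(M[:3,:3])[0],M[:3,3],K,D)[0][0,0]
def snap(name,fn):
    o=telemetry.get_obs(); im=optics.get_image(name)[:,:,::-1].copy(); cv2.imwrite(fn,im); return im,cam(name,o),o
E
python3 - <<'E'
from h import *
t=cv2.imread('pics/top0.png'); s=cv2.imread('pics/scene0.png')
a=cv2.resize(t[205:345,270:480],None,fx=3.8,fy=3.8,interpolation=cv2.INTER_CUBIC)[:,:798]
b=cv2.resize(s[170:290,170:370],None,fx=3.99,fy=3.99,interpolation=cv2.INTER_CUBIC)
cv2.imwrite('pics/a.png',a);cv2.imwrite('pics/b.png',b);print(a.shape,b.shape)
C=cam('top')
for n,uv,z in [('round',(321,254),.082),('square',(435,254),.082),('bottle',(240,310),.17),('tap',(360,214),.075),('ring',(401,212),.022),('coupon',(486,312),.05)]: print(n,onz(C,uv,z).round(4))
E
```

```text
(532, 798, 3) (479, 798, 3)
round [0.5872 0.0286 0.082 ]
square [ 0.5844 -0.1709  0.082 ]
bottle [0.4892 0.157  0.17  ]
tap [ 0.6583 -0.0411  0.075 ]
ring [ 0.6706 -0.1201  0.022 ]
coupon [ 0.4815 -0.2661  0.05  ]
```

View pics/a.png

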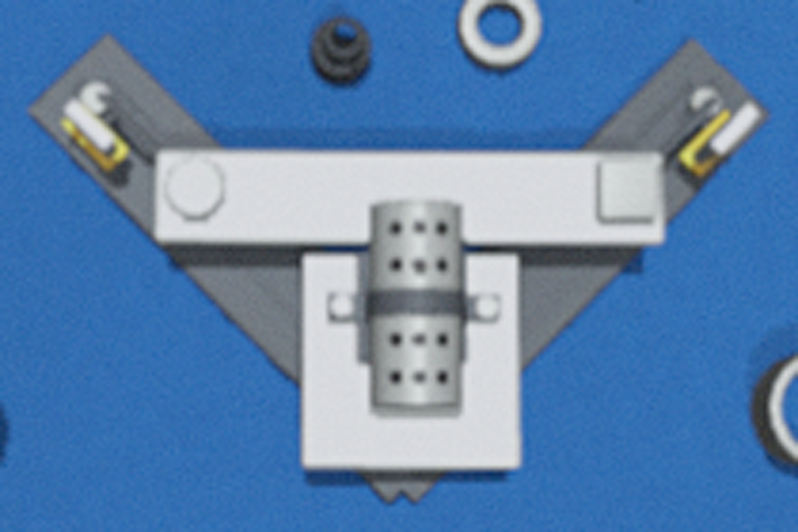

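View pics/b.png

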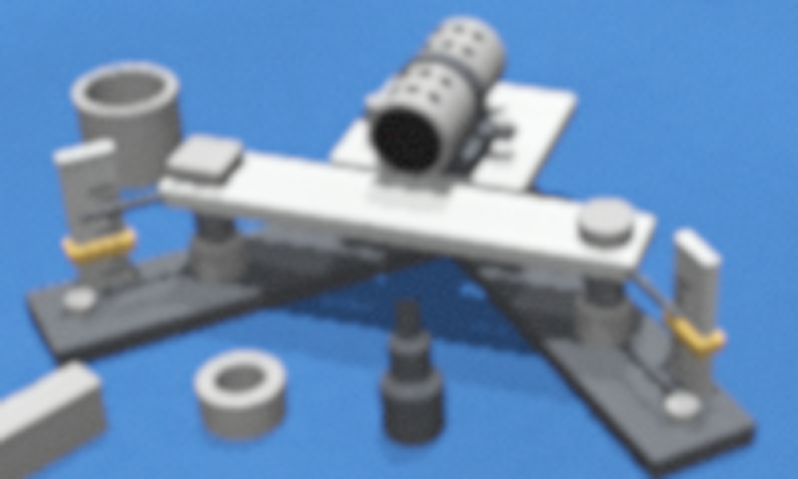

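```bash
cat >> h.py <<'E'
def delta(target,yaw_deg=None):  # world TCP target -> tool shift mm, turn deg
    o=telemetry.get_obs(); M=R.from_euler('xyz',o['ee_rot']).as_matrix()
    s=1e3*M.T@(np.array(target)-o['tool_pos'])
    return s.round(1), None if yaw_deg is None else round(np.degrees(o['ee_rot'][2])-yaw_deg,1)
E
python3 - <<'E'
from h import *
t=cam('top');s=cam('scene')
for n,a,b in [('round pad',(321,254),(170+606/3.99,170+214/3.99)),('square pad',(435,254),(170+204/3.99,170+152/3.99)),
 ('round rider',(270+95/3.8,205+142/3.8),(170+697/3.99,170+335/3.99)),('square rider',(270+705/3.8,205+143/3.8),(170+98/3.99,170+245/3.99)),
 ('round post top',(270+90/3.8,205+125/3.8),(170+697/3.99,170+246/3.99))]:
    x,r=tri([(t,a),(s,b)]);print(n,x.round(4),np.round(r,1))
print(delta((.587,.029,.27),-45))
E
```

```text
round pad [0.5873 0.0284 0.0816] [0.2 0.2]
square pad [ 0.5847 -0.1715  0.0821] [0.7 0.7]
round rider [0.6137 0.0771 0.0404] [0.9 0.9]
square rider [ 0.6107 -0.2195  0.0365] [2.1 2.1]
round post top [0.6151 0.0758 0.0898] [0.2 0.2]
(array([-557.5, -338.7,  -62.3]), np.float64(209.4))
```

>>> arm_command(motion=[[[0,0,-50,10],[-45,-27,-62,20],[-101,-61,-62,30],[-157,-95,-62,40],[-213,-129,-62,50],[-269,-163,-62,60],[-325,-197,-62,70],[-381,-231,-62,80],[-437,-265,-62,90],[-493,-299,-62,100],[-530,-322,-62,110],[-557,-339,-62,120]]], grip=0)

```text
time: 1.6
tool_pos: [0.5877, 0.0266, 0.2689]
ee_rot: [-3.141, 0.001, 0.767]
force: [-0.0, 1.2, 0.0]
opening: 0.001
```

>>> arm_command(motion=[[[0,0,10,10],[0,0,30,20],[0,0,50,30],[0,0,70,40],[0,0,90,50],[0,0,110,60],[0,0,110,70],[0,0,110,80],[0,0,110,89.4],[0,0,110,89.4],[0,0,110,89.4]]])

```text
time: 2.98
tool_pos: [0.5864, 0.0291, 0.1597]
ee_rot: [3.141, 0.0, -0.783]
force: [-0.4, -0.1, -0.2]
opening: 0.004
```

```bash
python3 - <<'E'
from h import *
im,C,o=snap('wrist','pics/w1.png'); print(o['time'],o['tool_pos'],o['ee_rot'],o['force'],o['opening'],o['joint_positions'])
for X in [(.5873,.0284,.082),(.6137,.0771,.04)]: print(proj(C,X))
E
```

```text
2.975 [0.58643938 0.02907258 0.15971123] [ 3.14134038e+00  3.00071464e-04 -7.82770524e-01] [-0.37822346 -0.08122621 -0.19522463] 0.004232448277334586 [-1.49844048e-01  4.87805737e-01  1.37179946e+00 -2.70294052e-05
  1.28237862e+00  2.20373046e+00]
[318.85427552 239.14668213]
[245.2915151  243.79795313]
```

View pics/w1.png

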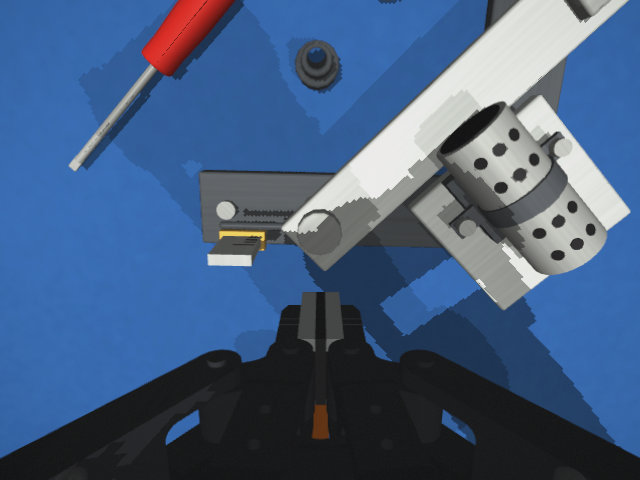

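>>> arm_command(motion=[[[30,20,0,0],[60,45,10,0],[90,70,20,0],[90,70,20,0],[90,70,20,0]]])

```text
time: 3.65
tool_pos: [0.6006, -0.0836, 0.1401]
ee_rot: [-3.141, 0.0, -0.785]
force: [-0.6, 0.1, -0.2]
opening: 0.001
```

```bash
python3 - <<'E'
from h import *
im,C,o=snap('wrist','pics/w2.png'); print(o['time'],o['tool_pos'],o['ee_rot'])
for X in [(.5873,.0284,.082),(.6137,.0771,.04)]: print(proj(C,X))
print('tcp px',proj(C,o['tool_pos']))
E
```

```text
3.65 [ 0.60063233 -0.08361133  0.14005276] [-3.14137545e+00  5.26188946e-05 -7.84894049e-01]
[207.60138585 385.56842222]
[151.66230013 368.87638679]
tcp px [318.55916627 291.43278211]
```

View pics/w2.png

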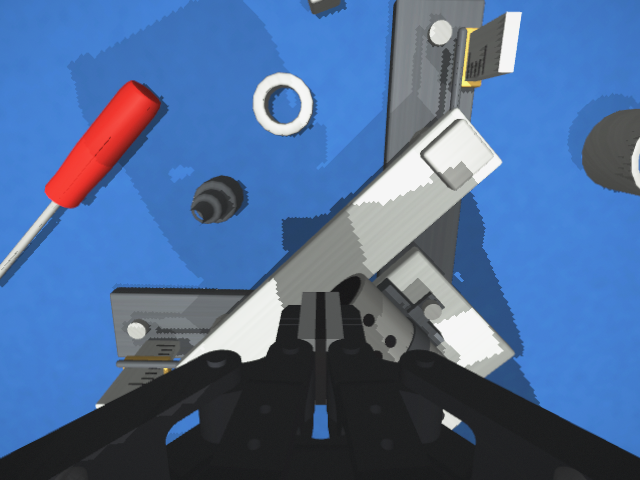

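```bash
python3 - <<'E'
from h import *
a=cv2.imread('pics/w1.png')[190:280,190:350]; b=cv2.imread('pics/w2.png')
r=lambda x:cv2.resize(x,None,fx=5,fy=5,interpolation=cv2.INTER_NEAREST)
c=np.hstack([cv2.resize(b[340:400,90:200],(440,240),interpolation=cv2.INTER_NEAREST),cv2.resize(b[0:60*2,420:530],(220*330//330+100,349)[:2] if 0 else (330,360),interpolation=cv2.INTER_NEAREST)[:240]])
B=cv2.resize(a,(770,433),interpolation=cv2.INTER_NEAREST)[:350]
cv2.imwrite('pics/m1.png',np.vstack([B,c]));print(B.shape,c.shape)
for n in ('w1','w2'):
    i=cv2.imread(f'pics/{n}.png');h=cv2.cvtColor(i,cv2.COLOR_BGR2HSV)
    m=cv2.inRange(h,(18,120,60),(35,255,255));k,l,s,ce=cv2.connectedComponentsWithStats(m)
    print(n,[(s[j].tolist(),ce[j].round(1).tolist()) for j in range(1,k) if s[j][4]>8])
from workcell import optics
C=optics.get_calibration('wrist')['tool_from_camera'];K,D,_=cam('top')
K,D,_=cam('wrist',telemetry.get_obs())
for p in [(0,0,0),(.011,0,0),(-.011,0,0),(.011,.008,0),(.011,0,-.019)]: print(p,proj((K,D,C),p))
E
```

```text
(350, 770, 3) (240, 770, 3)
w1 [([219, 229, 47, 21, 376], [244.8, 234.3])]
w2 [([462, 28, 15, 52, 173], [466.9, 48.8]), ([462, 80, 19, 7, 89], [472.1, 83.5]), ([125, 357, 45, 3, 133], [147.3, 358.0]), ([164, 368, 7, 6, 30], [166.2, 370.2])]
(0, 0, 0) [318.55916627 291.43278211]
(0.011, 0, 0) [318.52403514 267.50835948]
(-0.011, 0, 0) [318.59299706 314.56711508]
(0.011, 0.008, 0) [337.31799378 267.50742981]
(0.011, 0, -0.019) [318.30664493 284.61134731]
```

View pics/m1.png

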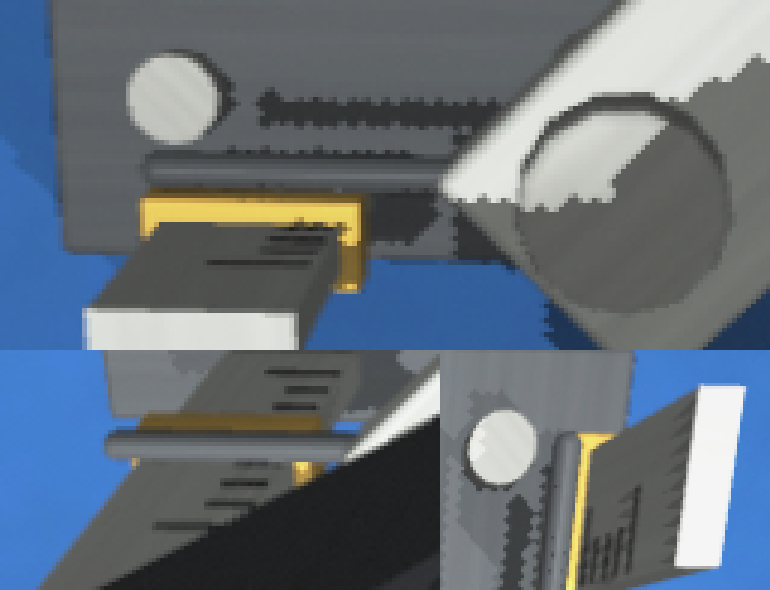

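```bash
cat >> h.py <<'E'
def camat(pos,rot): return cam('wrist',dict(tool_pos=np.array(pos),ee_rot=np.array(rot)))
C1=camat([.58643938,.02907258,.15971123],[3.14134038,3.0007e-4,-.782770524])
C2=camat([.60063233,-.08361133,.14005276],[-3.14137545,5.26e-5,-.784894])
E
python3 - <<'E'
from h import *
t=cam('top');s=cam('scene')
a=lambda x,y:(190+x/4.8125,190+y/4.8125-.0)
b=lambda x,y:(90+x/4,340+(y-350)/4)
P=[('pointer tip',a(143,168),b(105,445)),('rider bot left',a(141,192),b(138,413)),('rider bot right',a(366,192),b(322,415)),('post top fl',a(86,308),None),
 ('base screw',a(172,97),None)]
for n,u,v in P:
    if v: x,r=tri([(C1,u),(C2,v)]);print(n,x.round(4),np.round(r,1),u,v)
# scale: pad centre in w1 at z=.082, square pad in w2
print('round pad w1',onz(C1,(319.5,232),.082),'square pad w2',onz(C2,(461,153),.082))
E
```

```text
pointer tip [0.6361 0.0708 0.0647] [0.1 0.1] (219.71428571428572, 224.9090909090909) (116.25, 363.75)
rider bot left [0.6341 0.0828 0.0394] [0.3 0.3] (219.2987012987013, 229.8961038961039) (124.5, 355.75)
rider bot right [0.6105 0.0588 0.0407] [0.2 0.2] (266.05194805194805, 229.8961038961039) (170.5, 356.25)
round pad w1 [0.59023486 0.024919   0.082     ] square pad w2 [ 0.58582862 -0.17527426  0.082     ]
```

```bash
python3 - <<'E'
from h import *
print(delta((.72,-.11,.11),-45), 'from C3 to C4 pose (tool at -45):', 1e3*R.from_euler('xyz',[np.pi,0,-np.pi/4]).as_matrix().T@np.array([0,.075,0]))
E
```

```text
(array([103.3, -65.3,  30.3]), np.float64(0.1)) from C3 to C4 pose (tool at -45): [-5.30330086e+01 -5.30330086e+01 -6.49467042e-15]
```

>>> arm_command(motion=[[[34,-22,10,0],[68,-44,20,0],[103,-65,30,0],[103,-65,30,0],[103,-65,30,0]]])

```text
time: 4.32
tool_pos: [0.7191, -0.11, 0.1104]
ee_rot: [-3.142, -0.0, -0.785]
force: [0.5, 0.6, 0.8]
opening: -0.004
```

```bash
python3 - <<'E'
from h import *
im,C,o=snap('wrist','pics/w3.png'); print(o['time'],o['tool_pos'].tolist(),o['ee_rot'].tolist())
print(proj(C,(.6107,-.2195,.037)))
E
```

```text
4.325 [0.7191353145026957, -0.10995102832629876, 0.11035002518443104] [-3.1415226185090277, -4.3114557361834116e-05, -0.7845035398934495]
[576.15331424 241.87861409]
```

>>> arm_command(motion=[[[-10,-10,0,-10],[-20,-20,0,-20],[-30,-30,0,-30],[-40,-40,0,-40],[-53,-53,0,-50],[-53,-53,0,-60],[-53,-53,0,-70],[-53,-53,0,-80],[-53,-53,0,-90],[-53,-53,0,-90],[-53,-53,0,-90]]])

```text
time: 5.75
tool_pos: [0.7193, -0.0359, 0.1107]
ee_rot: [3.141, -0.0, 0.782]
force: [0.8, 0.3, -0.3]
opening: -0.003
```

```bash
python3 - <<'E'
from h import *
im,C,o=snap('wrist','pics/w4.png'); print(o['time'],o['tool_pos'].tolist(),o['ee_rot'].tolist())
p=proj(C,(.6137,.0771,.04));print(p)
A=cv2.imread('pics/w3.png')
def crop(i,u,v):
    u=int(min(max(u,75),565));v=int(min(max(v,70),410));print('crop origin',u-75,v-70);return cv2.resize(i[v-70:v+70,u-75:u+75],None,fx=4,fy=4,interpolation=cv2.INTER_NEAREST)[:, :600]
C3=np.array
cv2.imwrite('pics/m3.png',crop(A,590,260)); cv2.imwrite('pics/m4.png',crop(im,*p))
E
```

```text
5.75 [0.7192528130742916, -0.035871322482153904, 0.1107033163955028] [3.1409491430835446, -0.0004453646265423217, 0.781737101226089]
[ 56.48544373 234.33517509]
crop origin 490 190
crop origin 0 164
```

View pics/m4.png

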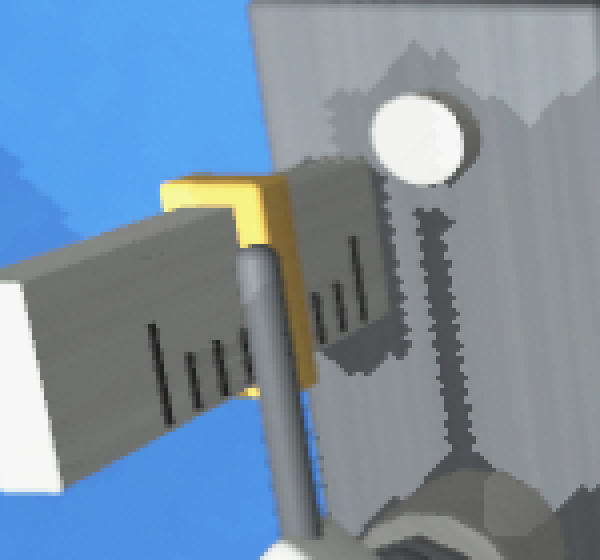

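View pics/m3.png

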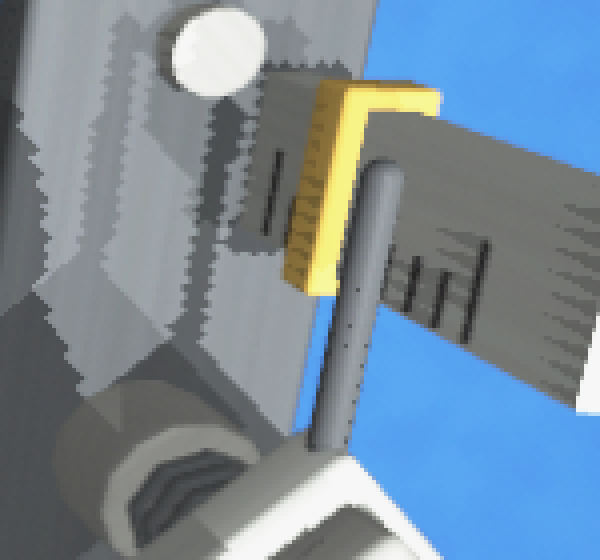

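```bash
cat >> h.py <<'E'
C3=camat([0.7191353145026957,-0.10995102832629876,0.11035002518443104],[-3.1415226185090277,-4.3e-05,-0.7845035398934495])
C4=camat([0.7192528130742916,-0.035871322482153904,0.1107033163955028],[3.1409491430835446,-0.000445,0.781737101226089])
m3=lambda x,y:(490+x/4-.5,190+y/4-.5)
m4=lambda x,y:(x/4-.5,164+y/4-.5)
E
python3 - <<'E'
from h import *
t=cam('top')
a=lambda x,y:(190+x/4.8125-.5,190+y/4.8125-.5)
for n,u,v in [('tip',a(143,170),m4(258,248)),('fb out',a(141,192),m4(286,176)),('ft out',a(142,200),m4(264,180)),('fb in',a(366,192),m4(316,384))]:
    x,r=tri([(C1,u),(C4,v)]);print(n,x.round(4),np.round(r,1))
# plane method
def frame(C,tip,base,sgn):   # pointer axis pixels at z=.064 -> radial dir, front-tangential normal
    p=onz(C,tip,.064);q=onz(C,base,.064);r=(p-q);r/=np.linalg.norm(r);n=np.array([r[1],-r[0],0])*sgn;return p,r,n
for nm,C,m,tip,base,sg,pts in [('round',C4,m4,(258,262),(302,535),1,dict(fbo=(286,176),fto=(264,180),fbi=(316,384))),
   ('square',C3,m3,(381,175),(330,440),-1,dict(fbo=(318,82),fto=(347,88),fbi=(284,283),fti=(309,294)))]:
    p,r,n=frame(C,m(*tip),m(*base),sg);print(nm,'tip',p.round(4),'dir deg',np.degrees(np.arctan2(r[1],r[0])).round(1))
    for off in (.004,.006,.008,.010):
        out=[]
        for k,uv in pts.items():
            o,d=ray(C,m(*uv)); s=((p-n*off-o)@n)/(d@n); X=o+s*d; out.append((k,round(1e3*X[2],1),round(1e3*(X-p)@r,1)))
        print(off,out)
E
```

```text
tip [0.6351 0.0718 0.0626] [0.8 0.8]
fb out [0.6332 0.0816 0.041 ] [1.3 1.3]
ft out [0.6322 0.0821 0.0436] [0.7 0.7]
fb in [0.6096 0.0593 0.0398] [0.5 0.5]
round tip [0.6347 0.0695 0.064 ] dir deg 43.9
0.004 [('fbo', np.float64(48.4), np.float64(8.3)), ('fto', np.float64(53.5), np.float64(8.8)), ('fbi', np.float64(49.0), np.float64(-22.2))]
0.006 [('fbo', np.float64(45.1), np.float64(7.5)), ('fto', np.float64(50.3), np.float64(8.0)), ('fbi', np.float64(45.7), np.float64(-23.4))]
0.008 [('fbo', np.float64(41.8), np.float64(6.8)), ('fto', np.float64(47.0), np.float64(7.3)), ('fbi', np.float64(42.4), np.float64(-24.5))]
0.01 [('fbo', np.float64(38.5), np.float64(6.1)), ('fto', np.float64(43.8), np.float64(6.6)), ('fbi', np.float64(39.1), np.float64(-25.7))]
square tip [ 0.628  -0.2179  0.064 ] dir deg -45.4
0.004 [('fbo', np.float64(40.4), np.float64(7.5)), ('fto', np.float64(47.3), np.float64(8.1)), ('fbi', np.float64(40.9), np.float64(-23.0)), ('fti', np.float64(47.3), np.float64(-22.5))]
0.006 [('fbo', np.float64(37.1), np.float64(6.8)), ('fto', np.float64(44.1), np.float64(7.5)), ('fbi', np.float64(37.7), np.float64(-24.1)), ('fti', np.float64(44.1), np.float64(-23.6))]
0.008 [('fbo', np.float64(33.9), np.float64(6.2)), ('fto', np.float64(40.9), np.float64(6.8)), ('fbi', np.float64(34.4), np.float64(-25.2)), ('fti', np.float64(40.9), np.float64(-24.7))]
0.01 [('fbo', np.float64(30.6), np.float64(5.5)), ('fto', np.float64(37.7), np.float64(6.1)), ('fbi', np.float64(31.1), np.float64(-26.4)), ('fti', np.float64(37.8), np.float64(-25.8))]
```

```bash
python3 - <<'E'
from h import *
def prof(n,pts):
    i=cv2.imread(f'pics/{n}.png')
    for (u,v) in pts: print((u,v),i[v,u].tolist(),end=' ')
    print()
prof('w1',[(240,v) for v in range(219,240)])
prof('w2',[(150,v) for v in range(351,374)])
prof('w4',[(u,214) for u in range(54,80)])
prof('w3',[(u,218) for u in range(558,586)])
prof('w2',[(u,50) for u in range(448,478)])
E
```

```text
(240, 219) [102, 99, 95] (240, 220) [99, 96, 92] (240, 221) [71, 68, 66] (240, 222) [63, 62, 59] (240, 223) [78, 76, 72] (240, 224) [91, 89, 84] (240, 225) [108, 104, 100] (240, 226) [102, 99, 95] (240, 227) [87, 84, 82] (240, 228) [78, 76, 74] (240, 229) [43, 61, 68] (240, 230) [41, 79, 97] (240, 231) [61, 127, 156] (240, 232) [97, 203, 234] (240, 233) [100, 211, 236] (240, 234) [99, 210, 236] (240, 235) [98, 204, 233] (240, 236) [83, 111, 121] (240, 237) [78, 81, 80] (240, 238) [78, 80, 79] (240, 239) [78, 80, 80] 
(150, 351) [87, 90, 88] (150, 352) [87, 91, 88] (150, 353) [87, 90, 89] (150, 354) [88, 90, 89] (150, 355) [78, 84, 85] (150, 356) [55, 81, 94] (150, 357) [44, 84, 101] (150, 358) [45, 86, 104] (150, 359) [45, 88, 107] (150, 360) [47, 64, 73] (150, 361) [66, 66, 63] (150, 362) [90, 88, 83] (150, 363) [106, 103, 98] (150, 364) [127, 123, 118] (150, 365) [133, 129, 124] (150, 366) [127, 122, 119] (150, 367) [103, 99, 96] (150, 368) [72, 70, 70] (150, 369) [78, 80, 79] (150, 370) [86, 88, 88] (150, 371) [86, 89, 88] (150, 372) [64, 66, 65] (150, 373) [44, 44, 44] 
(54, 214)
[... 1408 characters left out ...]
) [111, 108, 104] (450, 50) [119, 116, 110] (451, 50) [118, 114, 110] (452, 50) [117, 114, 108] (453, 50) [79, 77, 74] (454, 50) [69, 69, 68] (455, 50) [62, 63, 62] (456, 50) [69, 67, 65] (457, 50) [89, 86, 82] (458, 50) [103, 99, 96] (459, 50) [114, 110, 107] (460, 50) [135, 130, 126] (461, 50) [138, 133, 129] (462, 50) [129, 125, 121] (463, 50) [121, 118, 113] (464, 50) [109, 106, 101] (465, 50) [101, 176, 208] (466, 50) [111, 224, 243] (467, 50) [110, 216, 238] (468, 50) [95, 141, 161] (469, 50) [89, 92, 91] (470, 50) [89, 93, 91] (471, 50) [90, 93, 91] (472, 50) [90, 93, 91] (473, 50) [91, 93, 92] (474, 50) [91, 93, 92] (475, 50) [90, 93, 92] (476, 50) [90, 93, 92] (477, 50) [91, 94, 92]
```

```bash
python3 - <<'E'
from h import *
i=cv2.imread('pics/w4.png');print([(u,int(i[260,u].mean())) for u in range(60,86)])
i=cv2.imread('pics/w3.png');print([(u,int(i[250,u].mean())) for u in range(562,592)])
def solve(r,L):
    N=[];b=[]
    for C,uv in L:
        o,d=ray(C,uv);n=np.cross(d,r);n/=np.linalg.norm(n);N.append(n);b.append(n@o)
    N.append(r);b.append(0);return np.linalg.lstsq(np.array(N),np.array(b),rcond=None)[0]
a=np.radians(44.2);r=np.array([np.cos(a),np.sin(a),0]);t=np.array([r[1],-r[0],0])
def show(n,L):
    x=solve(r,L);print(n,'t',round(1e3*x@t,1),'z',round(1e3*x[2],1))
P1,P2,P4=(C1,(240,224.6)),(C2,(150,363.8)),(C4,(70.8,260))
show('axis12',[P1,P2]);show('axis14',[P1,P4]);show('axis24',[P2,P4]);show('axis',[P1,P2,P4])
show('top14',[(C1,(240,231.0)),(C4,(65.1,214))])
show('bot24',[(C2,(150,355.5)),(C4,(72.2,214))])
E
```

```text
[(60, 105), (61, 104), (62, 103), (63, 130), (64, 135), (65, 134), (66, 139), (67, 142), (68, 140), (69, 131), (70, 118), (71, 107), (72, 92), (73, 73), (74, 68), (75, 87), (76, 98), (77, 107), (78, 129), (79, 142), (80, 145), (81, 145), (82, 146), (83, 144), (84, 143), (85, 141)]
[(562, 86), (563, 98), (564, 99), (565, 101), (566, 98), (567, 84), (568, 112), (569, 185), (570, 201), (571, 207), (572, 207), (573, 207), (574, 206), (575, 149), (576, 97), (577, 57), (578, 77), (579, 98), (580, 114), (581, 128), (582, 141), (583, 155), (584, 162), (585, 155), (586, 150), (587, 145), (588, 118), (589, 114), (590, 115), (591, 116)]
axis12 t 391.6 z 65.0
axis14 t 389.9 z 58.3
axis24 t 459.3 z 168.8
axis t 390.9 z 62.0
top14 t 381.3 z 42.8
bot24 t 427.1 z 111.7
```

```bash
python3 - <<'E'
from h import *
def solve(r,L):
    N=[];b=[]
    for C,uv in L:
        o,d=ray(C,uv);n=np.cross(d,r);n/=np.linalg.norm(n);N.append(n);b.append(n@o)
    N.append(r);b.append(0);return np.linalg.lstsq(np.array(N),np.array(b),rcond=None)[0]
for ang in (43.9,44.2,44.5):
    a=np.radians(ang);r=np.array([np.cos(a),np.sin(a),0]);t=np.array([r[1],-r[0],0])
    def show(n,L):
        x=solve(r,L);print(ang,n,'t',round(1e3*x@t,1),'z',round(1e3*x[2],1))
    show('axis14',[(C1,(240,224.6)),(C4,(68.7,260))]);show('top14',[(C1,(240,231.0)),(C4,(65.1,214))])
    def z_at(C,uv,tt):  # height on the vertical plane t=tt
        o,d=ray(C,uv);s=(tt-o@t)/(d@t);return (o+s*d)[2]*1e3
    def t_at(C,uv,z): return onz(C,uv,z)@t
    for C,ax,top,bot,nm in [(C4,(68.7,260),(65.1,214),(72.2,214),'round')]:
        T=t_at(C,ax,.064);print(nm,[(off,round(z_at(C,top,T-off/1e3),1),round(z_at(C,bot,T-off/1e3),1)) for off in (7,8,9,10)])
    print('w1',[(off,round(z_at(C1,(240,231),t_at(C1,(240,224.6),.064)-off/1e3),1)) for off in (7,8,9,10)])
for ang in (-45.5,-45.8,-46.1):
    a=np.radians(ang);r=np.array([np.cos(a),np.sin(a),0]);t=np.array([-r[1],r[0],0])
    T=t_at(C3,(581.9,250),.064);print('square',ang,[(off,round(z_at(C3,(574.8,218),T-off/1e3),1),round(z_at(C3,(567.5,218),T-off/1e3),1)) for off in (5,6,7,8,9,10)])
E
```

```text
43.9 axis14 t 388.1 z 61.2
43.9 top14 t 378.7 z 42.9
round [(7, np.float64(49.5), np.float64(43.0)), (8, np.float64(47.9), np.float64(41.4)), (9, np.float64(46.3), np.float64(39.7)), (10, np.float64(44.7), np.float64(38.0))]
w1 [(7, np.float64(54.1)), (8, np.float64(50.5)), (9, np.float64(46.8)), (10, np.float64(43.1))]
44.2 axis14 t 390.7 z 61.3
44.2 top14 t 381.3 z 42.8
round [(7, np.float64(49.3), np.float64(42.8)), (8, np.float64(47.7), np.float64(41.2)), (9, np.float64(46.1), np.float64(39.5)), (10, np.float64(44.5), np.float64(37.9))]
w1 [(7, np.float64(54.1)), (8, np.float64(50.4)), (9, np.float64(46.7)), (10, np.float64(43.1))]
44.5 axis14 t 393.3 z 61.4
44.5 top14 t 383.8 z 42.6
round [(7, np.float64(49.1), np.float64(42.7)), (8, np.float64(47.5), np.float64(41.0)), (9, np.float64(45.9), np.float64(39.4)), (10, np.float64(44.3), np.float64(37.7))]
w1 [(7, np.float64(54.1)), (8, np.float64(50.4)), (9, np.float64(46.7)), (10, np.float64(43.0))]
square -45.5 [(5, np.float64(45.1), np.float64(38.4)), (6, np.float64(43.5), np.float64(36.7)), (7, np.float64(41.9), np.float64(35.1)), (8, np.float64(40.3), np.float64(33.5)), (9, np.float64(38.7), np.float64(31.8)), (10, np.float64(37.2), np.float64(30.2))]
square -45.8 [(5, np.float64(45.0), np.float64(38.3)), (6, np.float64(43.4), np.float64(36.6)), (7, np.float64(41.8), np.float64(35.0)), (8, np.float64(40.2), np.float64(33.4)), (9, np.float64(38.7), np.float64(31.7)), (10, np.float64(37.1), np.float64(30.1))]
square -46.1 [(5, np.float64(44.9), np.float64(38.2)), (6, np.float64(43.3), np.float64(36.5)), (7, np.float64(41.7), np.float64(34.9)), (8, np.float64(40.1), np.float64(33.3)), (9, np.float64(38.6), np.float64(31.7)), (10, np.float64(37.0), np.float64(30.0))]
```

```bash
python3 - <<'E'
from h import *
print(delta((.589,.0265,.110),-45))
# scene prep: rider/pointer profile at rest (round)
i=cv2.imread('pics/scene0.png');C=cam('scene')
a=np.radians(44.2);r=np.array([np.cos(a),np.sin(a),0]);t=np.array([r[1],-r[0],0])
piv=np.array([.486,-.0705,0]);P=piv+.195*r
for z in (.064,.05,.042,.038): print('pointer',z,proj(C,P+[0,0,z]),'rider',proj(C,P-t*.0093+[0,0,z]))
E
```

```text
(array([ -48.4, -136.1,    0.4]), np.float64(89.8))
pointer 0.064 [336.99437087 246.18581694] rider [341.40688609 244.70161964]
pointer 0.05 [336.71693327 252.54912756] rider [341.0872167  251.04705264]
pointer 0.042 [336.56089687 256.12891233] rider [340.90741952 254.61705349]
pointer 0.038 [336.4835473  257.90371404] rider [340.81828903 256.38707746]
```

>>> arm_command(motion=[[[-5,-15,-20,10],[-10,-30,-25,20],[-15,-45,-25,30],[-20,-60,-25,40],[-28,-78,-25,50],[-36,-98,-25,60],[-42,-118,-20,70],[-48,-136,-10,80],[-48,-136,0,90],[-48,-136,10,90],[-48,-136,10,90]]])

```text
time: 7.18
tool_pos: [0.5891, 0.0262, 0.0992]
ee_rot: [3.141, 0.001, -0.783]
force: [0.2, 0.4, 0.2]
opening: 0.003
```

>>> arm_command(motion=[[[0,0,5,0],[0,0,10,0],[0,0,13,0],[0,0,15,0]]])

```text
time: 7.68
tool_pos: [0.5893, 0.0262, 0.0847]
ee_rot: [3.142, 0.0, -0.786]
force: [0.3, 0.5, 0.1]
opening: -0.002
```

```bash
python3 - <<'E'
from h import *
im,C,o=snap('wrist','pics/w5.png');print(o['time'],o['tool_pos'],o['ee_rot'],o['force'])
cv2.imwrite('pics/m5.png',im[120:420,120:520])
E
```

```text
7.675 [0.5893452  0.02620388 0.08471173] [ 3.14151242e+00  6.76354203e-05 -7.85751403e-01] [0.25454315 0.45637749 0.09231991]
```

View pics/m5.png

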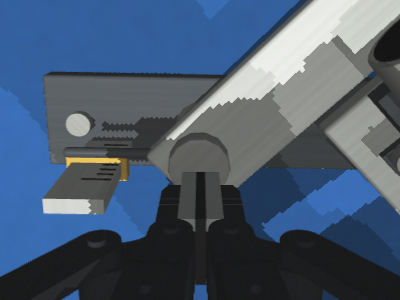

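>>> arm_command(motion=[[[5,0,1,0],[5,0,2,0],[5,0,3.5,0],[5,0,5,0],[5,0,6.5,0],[5,0,8,0],[5,0,8,0]]])

```text
time: 8.6
tool_pos: [0.5928, 0.0227, 0.0768]
ee_rot: [3.141, 0.0, -0.786]
force: [0.1, 0.3, -0.1]
opening: -0.001
```

```bash
cat >> h.py <<'E'
def prs(tag,col):
    o=telemetry.get_obs();print(o['time'],o['tool_pos'].round(4),'F',o['force'].round(2),'M',o['torque'].round(3))
    w=optics.get_image('wrist')[:,:,::-1];s=optics.get_image('scene')[:,:,::-1]
    cv2.imwrite(f'pics/{tag}w.png',w);cv2.imwrite(f'pics/{tag}s.png',s)
    print('w',[int(x) for x in w[212:245,col].mean(1)])
    return w,s
E
python3 - <<'E'
from h import *
prs('p1',240)
E
```

```text
8.6 [0.5928 0.0227 0.0768] F [ 0.09  0.34 -0.13] M [ 0.015  0.019 -0.021]
w [101, 101, 100, 99, 99, 98, 99, 98, 99, 100, 100, 99, 98, 99, 99, 98, 98, 101, 100, 99, 98, 97, 98, 98, 97, 97, 98, 100, 100, 99, 99, 100, 97]
```

>>> arm_command(motion=[[[0,0,1,0],[0,0,2,0],[0,0,3,0],[0,0,4,0],[0,0,5,0],[0,0,5,0]]])

```text
time: 9.45
tool_pos: [0.5929, 0.0227, 0.0718]
ee_rot: [3.141, 0.0, -0.786]
force: [0.4, -0.5, 0.7]
opening: 0.002
```

```bash
python3 - <<'E'
from h import *
w,s=prs('p2',240)
a=w[200:350,200:400]; b=s[195:290,280:380]
cv2.imwrite('pics/v11.png',np.hstack([cv2.resize(a,(480,360),interpolation=cv2.INTER_CUBIC),cv2.resize(b,(320,304),interpolation=cv2.INTER_CUBIC)[:,:].copy() if 0 else cv2.copyMakeBorder(cv2.resize(b,(320,304),interpolation=cv2.INTER_CUBIC),0,56,0,0,cv2.BORDER_CONSTANT)]))
E
```

```text
9.45 [0.5929 0.0227 0.0718] F [ 0.36 -0.47  0.74] M [-0.074 -0.014  0.   ]
w [96, 102, 100, 100, 100, 101, 99, 97, 98, 99, 99, 100, 99, 99, 99, 97, 97, 98, 99, 100, 99, 98, 98, 97, 97, 97, 98, 98, 98, 100, 100, 100, 99]
```

View pics/v11.png

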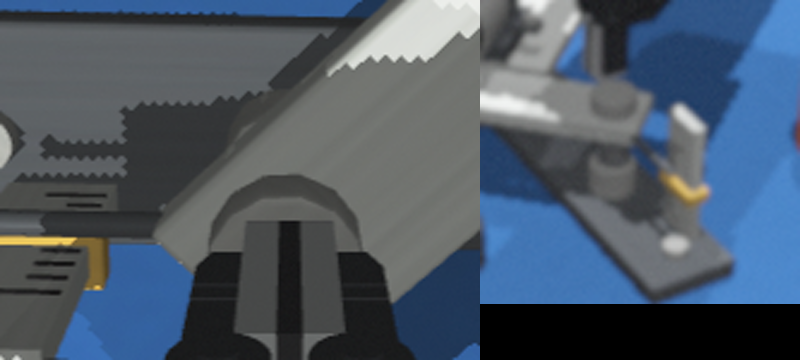

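>>> arm_command(motion=[[[-2,0,-4,0],[-5,0,-4,0],[-5,0,0,0],[-5,0,2,0],[-5,0,3,0],[-5,0,4,0],[-5,0,5,0],[-5,0,6,0],[-5,0,6,0]]])

```text
time: 10.68
tool_pos: [0.5893, 0.0262, 0.0658]
ee_rot: [3.142, 0.0, -0.786]
force: [-0.2, -0.5, -0.5]
opening: 0.003
```

```bash
python3 - <<'E'
from h import *
w,s=prs('p3',240)
C=cam('scene');print(proj(C,(.5873,.0284,.082)),proj(C,(.589,.0262,.082)),proj(C,telemetry.get_obs()['tool_pos']))
for n in ('scene0','p1s','p2s','p3s'):
    i=cv2.imread(f'pics/{n}.png').astype(int); print(n,[int(x) for x in i[236:262,338].mean(1)])
E
```

```text
10.675 [0.5893 0.0262 0.0658] F [-0.17 -0.49 -0.48] M [ 0.001  0.004 -0.013]
w [98, 98, 99, 99, 99, 100, 99, 98, 97, 97, 98, 99, 98, 99, 99, 97, 98, 97, 98, 98, 98, 98, 97, 97, 100, 99, 99, 100, 99, 97, 98, 98, 98]
[321.96281503 223.42472446] [320.58057078 223.73819992] [320.41107435 231.14509536]
scene0 [139, 138, 134, 130, 130, 126, 128, 126, 128, 130, 130, 128, 121, 117, 118, 117, 114, 110, 106, 104, 106, 103, 100, 96, 96, 95]
p1s [122, 117, 100, 87, 79, 73, 78, 78, 88, 104, 111, 111, 109, 106, 108, 106, 97, 87, 78, 75, 79, 81, 83, 86, 86, 91]
p2s [121, 116, 103, 85, 77, 75, 74, 78, 89, 101, 112, 111, 106, 108, 110, 107, 96, 83, 79, 76, 79, 81, 82, 85, 87, 91]
p3s [117, 103, 86, 80, 80, 76, 76, 80, 87, 103, 111, 112, 103, 104, 109, 109, 97, 86, 77, 76, 79, 78, 79, 84, 87, 89]
```

>>> arm_command(motion=[[[0,0,1,0],[0,0,2,0],[0,0,3,0],[0,0,4,0],[0,0,4,0]]])

```text
time: 11.4
tool_pos: [0.5893, 0.0262, 0.0618]
ee_rot: [3.141, 0.0, -0.786]
force: [0.8, 0.3, -0.1]
opening: -0.004
```

```bash
python3 - <<'E'
from h import *
w,s=prs('p4',240)
for n in ('p3s','p4s'):
    i=cv2.imread(f'pics/{n}.png').astype(int); print(n,[int(x) for x in i[236:262,338].mean(1)])
def blob(n):
    i=cv2.imread(f'pics/{n}.png');h=cv2.cvtColor(i,cv2.COLOR_BGR2HSV);m=cv2.inRange(h,(18,100,50),(35,255,255));k,l,st,ce=cv2.connectedComponentsWithStats(m)
    return [(st[j].tolist(),ce[j].round(1).tolist()) for j in range(1,k) if st[j][4]>15]
print(blob('p3w'),blob('p4w'))
E
```

```text
11.4 [0.5893 0.0262 0.0618] F [ 0.8   0.33 -0.06] M [-0.021  0.032 -0.021]
w [99, 98, 97, 96, 99, 98, 99, 99, 100, 99, 97, 98, 98, 98, 99, 100, 100, 98, 97, 98, 98, 98, 98, 98, 98, 98, 100, 100, 99, 99, 99, 97, 98]
p3s [117, 103, 86, 80, 80, 76, 76, 80, 87, 103, 111, 112, 103, 104, 109, 109, 97, 86, 77, 76, 79, 78, 79, 84, 87, 89]
p4s [118, 109, 92, 80, 78, 77, 76, 81, 88, 104, 112, 110, 104, 104, 110, 108, 94, 86, 77, 73, 80, 80, 80, 81, 86, 91]
[([173, 293, 69, 24, 456], [215.2, 299.2])] [([170, 297, 71, 24, 462], [214.9, 303.1])]
```

>>> arm_command(motion=[[[0,0,1,0],[0,0,2,0],[0,0,3,0],[0,0,4,0],[0,0,4,0]]])

```text
time: 12.12
tool_pos: [0.5894, 0.0262, 0.0579]
ee_rot: [3.142, -0.0, -0.786]
force: [0.1, 0.1, 0.1]
opening: 0.002
```

```bash
python3 - <<'E'
from h import *
w,s=prs('p5',240)
for n in ('p4s','p5s'):
    i=cv2.imread(f'pics/{n}.png').astype(int); print(n,[int(x) for x in i[236:262,338].mean(1)])
E
```

```text
12.125 [0.5894 0.0262 0.0579] F [0.11 0.06 0.13] M [ 0.012  0.006 -0.005]
w [100, 99, 98, 98, 97, 98, 99, 99, 99, 100, 99, 98, 97, 98, 100, 99, 98, 99, 100, 98, 98, 97, 98, 98, 98, 98, 97, 99, 99, 100, 99, 99, 99]
p4s [118, 109, 92, 80, 78, 77, 76, 81, 88, 104, 112, 110, 104, 104, 110, 108, 94, 86, 77, 73, 80, 80, 80, 81, 86, 91]
p5s [119, 109, 93, 81, 79, 74, 77, 80, 80, 91, 103, 106, 103, 101, 106, 106, 96, 87, 77, 76, 79, 80, 82, 83, 87, 90]
```

```bash
python3 - <<'E'
from h import *
a=np.radians(44.2);r=np.array([np.cos(a),np.sin(a),0]);t=np.array([r[1],-r[0],0]);piv=np.array([.486,-.0705,0])
for tag,z,xy in [('p1',.0768,(.5928,.0227)),('p3',.0658,(.5893,.0262)),('p4',.0618,(.5893,.0262)),('p5',.0579,(.5894,.0262))]:
    C=camat((*xy,z),(np.pi,0,-.786));i=cv2.imread(f'pics/{tag}w.png').astype(int)
    P=piv+.197*r; q=proj(C,P+[0,0,.064]);q2=proj(C,P+[0,0,.054]);q3=proj(C,P-.0093*t+[0,0,.0457]);u=int(q[0]);v=int(q[1])
    print(tag,'pred z64',q.round(1),'z54',q2.round(1),'riderTop',q3.round(1))
    print([(k,int(i[k,u].mean()),int(i[k,u,2]-i[k,u,0])) for k in range(v-12,v+18)])
A=cv2.imread('pics/p4s.png').astype(int);B=cv2.imread('pics/p5s.png').astype(int)
d=np.abs(A-B).max(2);ys,xs=np.where(d>25);print(len(ys),[(x,y) for x,y in zip(xs,ys)][:60])
E
```

```text
p1 pred z64 [199.7 294.2] z54 [205.4 286. ] riderTop [210.9 296.5]
[(282, 77, 0), (283, 41, -3), (284, 59, -4), (285, 71, -5), (286, 80, -5), (287, 86, -7), (288, 99, -9), (289, 109, -8), (290, 96, -8), (291, 89, -7), (292, 84, -5), (293, 83, 0), (294, 173, 138), (295, 173, 138), (296, 174, 139), (297, 155, 116), (298, 81, 1), (299, 81, 1), (300, 80, 1), (301, 80, 1), (302, 80, 1), (303, 80, 1), (304, 80, 1), (305, 79, 1), (306, 79, 1), (307, 80, 1), (308, 80, 2), (309, 80, 1), (310, 79, 2), (311, 80, 0)]
p3 pred z64 [191.7 294. ] z54 [198.2 285.2] riderTop [204.4 296.4]
[(281, 88, -5), (282, 41, -2), (283, 59, -5), (284, 70, -6), (285, 79, -6), (286, 86, -5), (287, 95, -6), (288, 104, -8), (289, 101, -7), (290, 92, -4), (291, 86, -6), (292, 80, -5), (293, 120, 75), (294, 173, 138), (295, 172, 137), (296, 174, 139), (297, 130, 78), (298, 81, 2), (299, 81, 1), (300, 80, 1), (301, 80, 2), (302, 80, 2), (303, 80, 1), (304, 79, 2), (305, 79, 1), (306, 79, 0), (307, 79, 1), (308, 80, 2), (309, 79, 2), (310, 80, 1)]
p4 pred z64 [189.  297.8] z54 [195.7 288.6] riderTop [202.1 299.9]
[(285, 
[... 2057 characters left out ...]
int64(2)), (np.int64(331), np.int64(2)), (np.int64(334), np.int64(2)), (np.int64(335), np.int64(2)), (np.int64(336), np.int64(2)), (np.int64(337), np.int64(2)), (np.int64(338), np.int64(2)), (np.int64(339), np.int64(2)), (np.int64(340), np.int64(2)), (np.int64(341), np.int64(2)), (np.int64(342), np.int64(2)), (np.int64(343), np.int64(2)), (np.int64(344), np.int64(2)), (np.int64(345), np.int64(2)), (np.int64(346), np.int64(2)), (np.int64(347), np.int64(2)), (np.int64(348), np.int64(2)), (np.int64(349), np.int64(2)), (np.int64(350), np.int64(2)), (np.int64(351), np.int64(2)), (np.int64(352), np.int64(2)), (np.int64(356), np.int64(2)), (np.int64(357), np.int64(2)), (np.int64(358), np.int64(2))]
```

>>> arm_command(motion=[[[0,0,1,0],[0,0,2,0],[0,0,3,0],[0,0,3,0]]])

```text
time: 12.72
tool_pos: [0.5896, 0.0263, 0.055]
ee_rot: [-3.141, -0.0, -0.786]
force: [1.5, 1.0, 3.1]
opening: 0.001
```

>>> arm_command(motion=[[[0,0,1,0],[0,0,2,0],[0,0,3,0],[0,0,3,0]]])

```text
time: 13.22
tool_pos: [0.5895, 0.0263, 0.0519]
ee_rot: [-3.141, -0.0, -0.786]
force: [2.0, 2.0, 3.8]
opening: -0.001
```

```bash
cat > m.py <<'E'
from h import *
a=np.radians(44.2);r=np.array([np.cos(a),np.sin(a),0]);t=np.array([r[1],-r[0],0]);piv=np.array([.486,-.0705,0])
def run(tag):
    w,s=prs(tag,240);o=telemetry.get_obs();C=cam('wrist',o);P=piv+.195*r
    for z in (.064,.054,.044): print(z,proj(C,P+[0,0,z]).round(1),end=' ')
    q=proj(C,P+[0,0,.05]);u=int(round(q[0]));v=int(q[1]);w=w.astype(int);print('\ncol',u,'scene',[int(x) for x in s[236:266,338].astype(int).mean(1)])
    print([(k,int(w[k,u].mean()),int(w[k,u,2]-w[k,u,0])) for k in range(v-26,v+20)])
E
python3 -c "
from m import *
run('p6')"
```

```text
13.225 [0.5895 0.0263 0.0519] F [2.   2.03 3.82] M [ 0.416 -0.388 -0.019]
w [101, 100, 100, 101, 100, 99, 99, 98, 98, 99, 99, 98, 100, 100, 99, 98, 98, 99, 100, 99, 100, 100, 99, 98, 97, 97, 98, 98, 98, 98, 99, 99, 100]
0.064 [186.8 308. ] 0.054 [194.1 297.8] 0.044 [200.6 288.6] 
col 197 scene [117, 109, 92, 81, 80, 77, 75, 78, 78, 77, 84, 93, 109, 125, 125, 108, 86, 75, 71, 75, 79, 80, 79, 83, 85, 91, 90, 94, 94, 95]
[(268, 94, -7), (269, 94, -7), (270, 94, -7), (271, 95, -7), (272, 95, -8), (273, 96, -7), (274, 97, -7), (275, 97, -9), (276, 97, -9), (277, 96, -6), (278, 78, -5), (279, 53, -3), (280, 55, -4), (281, 76, 1), (282, 77, 1), (283, 76, 1), (284, 75, 1), (285, 75, 1), (286, 74, 0), (287, 75, 1), (288, 75, 1), (289, 41, -3), (290, 58, -4), (291, 69, -5), (292, 78, -6), (293, 84, -7), (294, 92, -6), (295, 100, -8), (296, 104, -7), (297, 94, -7), (298, 90, -7), (299, 85, -7), (300, 64, -4), (301, 70, 55), (302, 70, 55), (303, 128, 107), (304, 157, 132), (305, 174, 139), (306, 174, 139), (307, 173, 140), (308, 173, 139), (309, 174, 139), (310, 155, 116), (311, 85, 8), (312, 80, 0), (313, 81, 1)]
```

```bash
cat >> m.py <<'E'
C5=camat((.5894,.0262,.0579),(np.pi,0,-.786))
def t_at(C,uv,z): return onz(C,uv,z)@t
def z_at(C,uv,tt):
    o,d=ray(C,uv);s=(tt-o@t)/(d@t);return (o+s*d)[2]*1e3
T5=t_at(C5,(186,295.0),.064)
E
python3 - <<'E'
from m import *
C6=camat((.5895,.0263,.0519),(-3.141,0,-.786))
print('T5',T5,'p6 pointer z',z_at(C6,(197,294.6),T5))
T4=t_at(C4,(68.7,260),.064);T1=t_at(C1,(240,224.6),.064);print('T4,T1',T4,T1)
for off in (.006,.007,.008,.009,.010,.011): print(off,'p6 top',z_at(C6,(197,303.0),T5-off).round(1),'w4 top/bot',z_at(C4,(65.1,214),T4-off).round(1),z_at(C4,(72.2,214),T4-off).round(1),'w1',z_at(C1,(240,231),T1-off).round(1))
E
```

```text
T5 0.3924427773915894 p6 pointer z 57.50148891391274
T4,T1 0.3921064434027114 0.3928932688356409
0.006 p6 top 52.9 w4 top/bot 51.0 44.5 w1 57.8
0.007 p6 top 50.7 w4 top/bot 49.4 42.9 w1 54.1
0.008 p6 top 48.6 w4 top/bot 47.8 41.2 w1 50.4
0.009 p6 top 46.5 w4 top/bot 46.2 39.6 w1 46.7
0.01 p6 top 44.3 w4 top/bot 44.5 37.9 w1 43.1
0.011 p6 top 42.2 w4 top/bot 42.9 36.3 w1 39.4
```

>>> arm_command(motion=[[[0,0,1.5,0],[0,0,3,0],[0,0,4.5,0],[0,0,6,0],[0,0,7,0],[0,0,8,0],[0,0,8,0],[0,0,8,0]]])

```text
time: 14.32
tool_pos: [0.5898, 0.0264, 0.0441]
ee_rot: [-3.141, -0.001, -0.786]
force: [4.7, 4.0, 6.0]
opening: -0.005
```

```bash
python3 -c "
from m import *
run('p7')"
```

```text
14.325 [0.5898 0.0264 0.0441] F [4.68 4.02 5.99] M [ 0.637 -0.613 -0.006]
w [72, 85, 92, 98, 102, 101, 101, 100, 100, 99, 98, 99, 99, 99, 99, 99, 100, 101, 100, 98, 99, 98, 99, 100, 100, 101, 101, 99, 98, 98, 100, 99, 98]
0.064 [181.5 317. ] 0.054 [189.4 305.9] 0.044 [196.4 295.9] 
col 192 scene [121, 116, 99, 86, 79, 76, 77, 77, 76, 79, 85, 91, 103, 117, 122, 114, 102, 102, 106, 108, 96, 81, 75, 81, 86, 91, 91, 90, 91, 97]
[(275, 95, -7), (276, 95, -7), (277, 95, -8), (278, 96, -7), (279, 96, -6), (280, 97, -7), (281, 97, -7), (282, 97, -7), (283, 97, -8), (284, 96, -6), (285, 79, -6), (286, 49, -4), (287, 45, -3), (288, 61, -4), (289, 72, -5), (290, 79, -7), (291, 72, -5), (292, 77, -4), (293, 99, -7), (294, 98, -9), (295, 92, -5), (296, 89, -7), (297, 83, -6), (298, 71, -3), (299, 76, 1), (300, 77, 1), (301, 77, 1), (302, 77, 2), (303, 76, 1), (304, 67, 37), (305, 65, 49), (306, 66, 51), (307, 68, 51), (308, 68, 52), (309, 70, 54), (310, 72, 58), (311, 130, 109), (312, 157, 132), (313, 172, 138), (314, 174, 139), (315, 174, 138), (316, 173, 139), (317, 174, 139), (318, 174, 138), (319, 92, 21), (320, 82, 1)]
```

```bash
python3 - <<'E'
from m import *
C7=camat((.5898,.0264,.0441),(-3.141,-.001,-.786))
C7b=camat((.5898,.0264,.0441),(np.pi,0,-.786))
for C in (C7,C7b):
    print('pointer z',z_at(C,(192,292.4),T5),'rider top/bot',[(o,z_at(C,(192,310.9),T5-o).round(1),z_at(C,(192,303.9),T5-o).round(1)) for o in (.0085,.009,.0095)])
C6=camat((.5895,.0263,.0519),(np.pi,0,-.786));print(z_at(C6,(197,294.6),T5))
E
```

```text
pointer z 47.17856434407347 rider top/bot [(0.0085, np.float64(47.4), np.float64(40.4)), (0.009, np.float64(46.4), np.float64(39.4)), (0.0095, np.float64(45.4), np.float64(38.3))]
pointer z 47.13883029259491 rider top/bot [(0.0085, np.float64(47.4), np.float64(40.4)), (0.009, np.float64(46.4), np.float64(39.3)), (0.0095, np.float64(45.3), np.float64(38.3))]
57.471414777709036
```

>>> arm_command(motion=[[[0,0,1,0],[0,0,2,0],[0,0,3,0],[0,0,3,0]]])

```text
time: 14.92
tool_pos: [0.5898, 0.0264, 0.0412]
ee_rot: [-3.141, -0.001, -0.786]
force: [3.7, 3.9, 6.4]
opening: 0.001
```

```bash
python3 -c "
from m import *
run('p8')"
```

```text
14.925 [0.5898 0.0264 0.0412] F [3.74 3.88 6.37] M [ 0.615 -0.618 -0.011]
w [44, 65, 83, 89, 95, 101, 101, 102, 101, 101, 100, 99, 98, 98, 99, 98, 99, 101, 101, 100, 100, 98, 98, 100, 100, 99, 100, 100, 99, 100, 98, 98, 100]
0.064 [179.1 320.6] 0.054 [187.3 309.1] 0.044 [194.6 298.8] 
col 190 scene [120, 116, 100, 84, 76, 75, 76, 79, 78, 79, 85, 92, 104, 119, 122, 113, 98, 88, 83, 85, 97, 103, 93, 79, 79, 87, 91, 92, 91, 94]
[(278, 95, -8), (279, 95, -7), (280, 96, -6), (281, 96, -7), (282, 98, -8), (283, 97, -8), (284, 98, -8), (285, 80, -7), (286, 44, -3), (287, 61, -4), (288, 72, -6), (289, 81, -6), (290, 87, -6), (291, 93, -8), (292, 98, -6), (293, 98, -8), (294, 93, -6), (295, 89, -6), (296, 85, -6), (297, 71, -2), (298, 76, 1), (299, 76, 1), (300, 77, 2), (301, 76, 0), (302, 77, 2), (303, 77, 1), (304, 77, 1), (305, 77, 1), (306, 77, 1), (307, 68, 36), (308, 65, 48), (309, 66, 51), (310, 69, 52), (311, 69, 54), (312, 71, 54), (313, 70, 54), (314, 118, 98), (315, 154, 130), (316, 171, 137), (317, 174, 139), (318, 173, 139), (319, 173, 139), (320, 174, 139), (321, 174, 138), (322, 113, 51), (323, 84, 5)]
```

```bash
python3 - <<'E'
from m import *
C=camat((.5898,.0264,.0412),(np.pi,0,-.786))
print('pointer z',z_at(C,(190,291.3),T5),'rider',[(o,z_at(C,(190,314.0),T5-o).round(1),z_at(C,(190,306.8),T5-o).round(1)) for o in (.009,.0095)])
S=cam('scene');
for z in (.064,.0575,.0472,.043): print(z,proj(S,piv+.195*r+[0,0,z]).round(1))
i=[cv2.imread(f'pics/{n}.png').astype(int) for n in ('p5s','p6s','p7s','p8s')]
for k in i: print([int(x) for x in k[238:264,334].mean(1)])
E
```

```text
pointer z 43.10089414734364 rider [(0.009, np.float64(46.4), np.float64(39.4)), (0.0095, np.float64(45.4), np.float64(38.4))]
0.064 [337.  246.2]
0.0575 [336.9 249.2]
0.0472 [336.7 253.8]
0.043 [336.6 255.7]
[68, 68, 64, 64, 69, 70, 77, 79, 72, 71, 69, 67, 66, 63, 61, 61, 61, 62, 62, 63, 62, 62, 62, 60, 58, 64]
[76, 67, 67, 68, 67, 67, 68, 69, 79, 83, 78, 73, 61, 57, 60, 64, 61, 62, 61, 61, 60, 62, 62, 62, 59, 65]
[79, 66, 66, 67, 67, 66, 67, 69, 66, 69, 68, 67, 75, 86, 87, 77, 68, 62, 61, 61, 59, 63, 60, 62, 60, 63]
[79, 69, 66, 66, 65, 68, 68, 68, 67, 70, 71, 68, 66, 67, 83, 91, 89, 75, 65, 62, 60, 61, 62, 62, 62, 69]
```

>>> arm_command(motion=[[[0,0,0.4,0],[0,0,0.4,0],[0,0,0.4,0],[0,0,0.4,0],[0,0,0.4,0],[0,0,0.4,0],[0,0,0.4,0],[0,0,0.4,0],[0,0,0.4,0],[0,0,0.4,0],[0,0,0.4,0],[0,0,0.4,0]]])

```text
time: 16.52
tool_pos: [0.5898, 0.0264, 0.0409]
ee_rot: [-3.14, -0.001, -0.786]
force: [2.9, 5.0, 6.6]
opening: -0.001
```

```bash
python3 -c "
from m import *
run('p9')"
```

```text
16.525 [0.5898 0.0264 0.0409] F [2.89 4.98 6.59] M [ 0.623 -0.622 -0.016]
w [42, 61, 81, 88, 95, 101, 102, 101, 100, 101, 101, 99, 98, 99, 98, 99, 100, 101, 101, 100, 99, 98, 98, 99, 100, 99, 100, 100, 100, 99, 98, 98, 98]
0.064 [178.8 321.1] 0.054 [187.  309.5] 0.044 [194.3 299.2] 
col 190 scene [120, 118, 98, 86, 79, 74, 79, 76, 79, 79, 85, 93, 103, 118, 122, 115, 98, 88, 85, 95, 104, 106, 99, 83, 79, 87, 93, 90, 92, 93]
[(279, 95, -8), (280, 97, -7), (281, 96, -6), (282, 98, -8), (283, 97, -8), (284, 98, -8), (285, 80, -6), (286, 46, -2), (287, 61, -5), (288, 73, -5), (289, 81, -6), (290, 87, -6), (291, 94, -8), (292, 97, -7), (293, 97, -8), (294, 93, -5), (295, 90, -6), (296, 83, -5), (297, 72, -2), (298, 76, 1), (299, 77, 1), (300, 76, 2), (301, 77, 1), (302, 77, 1), (303, 78, 1), (304, 77, 1), (305, 77, 1), (306, 76, 1), (307, 72, 13), (308, 63, 47), (309, 65, 50), (310, 67, 51), (311, 69, 51), (312, 69, 53), (313, 71, 54), (314, 98, 80), (315, 147, 125), (316, 163, 135), (317, 175, 138), (318, 174, 138), (319, 173, 140), (320, 173, 140), (321, 174, 139), (322, 156, 119), (323, 92, 16), (324, 82, 1)]
```

>>> arm_command(motion=[[[0,0,-4,0],[0,0,-9,0],[0,0,-14,0],[0,0,-20,0],[0,0,-35,0],[0,0,-60,0],[0,0,-85,0],[0,0,-100,0],[0,0,-100,0]]])

```text
time: 17.75
tool_pos: [0.5896, 0.0261, 0.1413]
ee_rot: [-3.141, -0.001, -0.786]
force: [-0.5, -1.2, -0.4]
opening: -0.003
```

```bash
python3 - <<'E'
from m import *
w,s=prs('q1',240)
i=cv2.imread('pics/q1s.png').astype(int);print('pointer rest check (peak 244.7):',[int(x) for x in i[238:264,334].mean(1)],telemetry.get_obs()['joint_positions'])
print(delta((.5858,-.1733,.105),45))
C9=camat((.5898,.0264,.0408),(np.pi,0,-.786))
E
```

```text
17.75 [0.5896 0.0261 0.1413] F [-0.54 -1.17 -0.41] M [ 0.028 -0.025 -0.014]
w [99, 99, 98, 97, 98, 97, 96, 96, 95, 81, 52, 56, 84, 82, 51, 56, 95, 95, 97, 97, 96, 82, 52, 52, 46, 67, 79, 89, 108, 97, 86, 77, 62]
pointer rest check (peak 244.7): [70, 72, 78, 89, 102, 105, 99, 88, 76, 72, 74, 72, 69, 66, 64, 65, 65, 64, 64, 65, 70, 84, 100, 105, 104, 101] [-1.54034780e-01  5.11605452e-01  1.38902240e+00 -9.64602501e-05
  1.24250065e+00  2.20276115e+00]
(array([139. , 143.2,  34.6]), np.float64(-90.0))
```

>>> arm_command(motion=[[[14,14,-5,-10],[32,33,-5,-20],[50,51,-5,-30],[68,70,-5,-40],[86,89,-5,-50],[104,107,0,-60],[122,125,0,-70],[139,143,0,-80],[139,143,20,-90],[139,143,45,-90],[139,143,70,-90],[139,143,75,-90]]])

```text
time: 19.35
tool_pos: [0.5852, -0.1726, 0.0631]
ee_rot: [-3.137, 0.001, 0.785]
force: [-0.2, -0.2, -0.1]
opening: -0.001
```

```bash
cat > n.py <<'E'
from h import *
a=np.radians(-45.8);r=np.array([np.cos(a),np.sin(a),0]);t=np.array([-r[1],r[0],0]);piv=np.array([.486,-.0705,0])
def t_at(C,uv,z): return onz(C,uv,z)@t
def z_at(C,uv,tt):
    o,d=ray(C,uv);s=(tt-o@t)/(d@t);return (o+s*d)[2]*1e3
def run(tag,n=56):
    o=telemetry.get_obs();print(o['time'],o['tool_pos'].round(4),o['ee_rot'].round(4),'F',o['force'].round(2))
    w=optics.get_image('wrist')[:,:,::-1];s=optics.get_image('scene')[:,:,::-1];cv2.imwrite(f'pics/{tag}w.png',w);cv2.imwrite(f'pics/{tag}s.png',s)
    C=cam('wrist',o);P=piv+.195*r
    for z in (.064,.054,.044,.034): print(z,proj(C,P+[0,0,z]).round(1),end=' ')
    q=proj(C,P+[0,0,.05]);u=int(round(q[0]));v=int(q[1])-5;w=w.astype(int);print('\ncol',u)
    print([(k,int(w[k,u].mean()),int(w[k,u,2]-w[k,u,0])) for k in range(v-n//2,v+n//2)])
    return C,u
E
python3 - <<'E'
from n import *
C,u=run('s1')
w=cv2.imread('pics/s1w.png');cv2.imwrite('pics/v12.png',w[180:480,160:560])
print(delta((.586,-.1735,.0655),45))
g=cv2.cvtColor(w,cv2.COLOR_BGR2GRAY);print('row255..',[(k,int(g[k,320])) for k in range(240,300,3)])
E
```

```text
19.35 [ 0.5852 -0.1726  0.0631] [-3.1371e+00  1.5000e-03  7.8480e-01] F [-0.17 -0.17 -0.12]
0.064 [441.  290.6] 0.054 [434.9 281.8] 0.044 [429.4 273.8] 0.034 [424.4 266.6] 
col 433
[(245, 105, -7), (246, 105, -8), (247, 105, -7), (248, 105, -8), (249, 105, -7), (250, 106, -8), (251, 107, -7), (252, 107, -7), (253, 108, -8), (254, 108, -8), (255, 106, -8), (256, 106, -9), (257, 105, -7), (258, 106, -6), (259, 106, -6), (260, 107, -7), (261, 107, -7), (262, 107, -7), (263, 105, -8), (264, 73, -4), (265, 60, -3), (266, 60, -4), (267, 61, -4), (268, 77, -5), (269, 109, -7), (270, 107, -8), (271, 109, -9), (272, 109, -9), (273, 106, -8), (274, 105, -8), (275, 72, -5), (276, 76, 2), (277, 82, 1), (278, 83, 0), (279, 84, 2), (280, 84, 1), (281, 84, 2), (282, 84, 1), (283, 81, 15), (284, 77, 59), (285, 82, 64), (286, 83, 65), (287, 51, 12), (288, 64, -4), (289, 78, -5), (290, 87, -6), (291, 55, -3), (292, 57, -3), (293, 58, -3), (294, 59, -3), (295, 60, -4), (296, 58, -4), (297, 56, -4), (298, 55, -4), (299, 25, -1), (300, 45, 1)]
(array([-0.4,  0.2, -0.5]), np.float64(-0.0))
row255.. [(240, 126), (243, 132), (246, 133), (249, 132), (252, 134), (255, 93), (258, 72), (261, 74), (264, 97), (267, 108), (270, 112), (273, 112), (276, 114), (279, 113), (282, 114), (285, 113), (288, 114), (291, 110), (294, 27), (297, 27)]
```

View pics/v12.png

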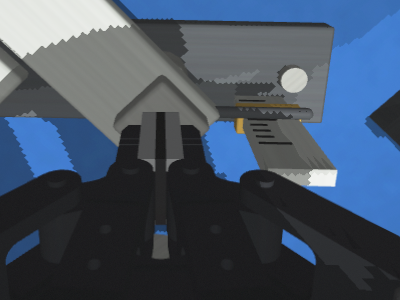

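>>> arm_command(motion=[[[3,0,0,0],[5,0,0,0],[5,0,1.5,0],[5,0,3,0],[5,0,3,0]]])

```text
time: 20.08
tool_pos: [0.5899, -0.1696, 0.0624]
ee_rot: [-3.141, 0.0, 0.785]
force: [0.5, 0.5, -0.8]
opening: 0.004
```

```bash
python3 -c "
from n import *
C,u=run('s2',70)
o,Kx=C[2],0
"
```

```text
20.075 [ 0.5899 -0.1696  0.0624] [-3.1414e+00  1.0000e-04  7.8490e-01] F [ 0.51  0.48 -0.81]
0.064 [437.4 302.6] 0.054 [431.4 293.2] 0.044 [426.  284.8] 0.034 [421.1 277.2] 
col 429
[(249, 112, -9), (250, 123, -9), (251, 124, -9), (252, 122, -9), (253, 122, -9), (254, 107, -9), (255, 106, -8), (256, 105, -8), (257, 105, -7), (258, 106, -7), (259, 106, -7), (260, 108, -8), (261, 107, -7), (262, 108, -8), (263, 109, -8), (264, 107, -7), (265, 107, -7), (266, 105, -7), (267, 105, -8), (268, 106, -7), (269, 106, -6), (270, 107, -7), (271, 108, -8), (272, 107, -7), (273, 75, -5), (274, 61, -4), (275, 60, -4), (276, 60, -4), (277, 60, -4), (278, 65, -4), (279, 109, -8), (280, 110, -9), (281, 110, -10), (282, 108, -7), (283, 106, -8), (284, 60, -3), (285, 66, -3), (286, 83, 1), (287, 84, 3), (288, 84, 2), (289, 84, 2), (290, 85, 2), (291, 85, 1), (292, 85, 1), (293, 84, 2), (294, 78, 60), (295, 83, 64), (296, 85, 66), (297, 75, 55), (298, 71, 50), (299, 50, 14), (300, 46, -3), (301, 50, -4), (302, 53, -3), (303, 55, -4), (304, 58, -4), (305, 59, -4), (306, 60, -4), (307, 60, -4), (308, 58, -3), (309, 57, -4), (310, 52, -3), (311, 58, 0), (312, 84, 2), (313, 85, 1), (314, 84, 1), (315, 85, 1), (316, 84, 1), (317, 84, 1), (318, 84, 1)]
```

>>> arm_command(motion=[[[0,0,1.5,0],[0,0,3,0],[0,0,4.5,0],[0,0,6,0],[0,0,7.5,0],[0,0,9,0],[0,0,10.5,0],[0,0,12,0],[0,0,13.5,0],[0,0,15,0],[0,0,15,0]]])

```text
time: 21.55
tool_pos: [0.5903, -0.17, 0.0477]
ee_rot: [3.14, -0.0, 0.785]
force: [3.4, -2.4, 4.5]
opening: 0.003
```

```bash
python3 -c "
from n import *
C,u=run('s3',84)
"
```

```text
21.55 [ 0.5903 -0.17    0.0477] [ 3.1404e+00 -2.0000e-04  7.8480e-01] F [ 3.41 -2.4   4.55]
0.064 [446.1 318.4] 0.054 [439.1 307.4] 0.044 [432.9 297.6] 0.034 [427.2 288.8] 
col 437
[(256, 108, -7), (257, 107, -8), (258, 108, -7), (259, 110, -8), (260, 109, -9), (261, 108, -8), (262, 107, -8), (263, 107, -7), (264, 105, -9), (265, 105, -9), (266, 105, -8), (267, 104, -9), (268, 105, -9), (269, 106, -7), (270, 108, -7), (271, 109, -7), (272, 109, -7), (273, 109, -8), (274, 107, -9), (275, 106, -7), (276, 105, -8), (277, 105, -9), (278, 106, -8), (279, 104, -7), (280, 71, -7), (281, 61, -4), (282, 62, -4), (283, 75, -6), (284, 107, -9), (285, 73, -5), (286, 60, -4), (287, 74, -5), (288, 107, -7), (289, 109, -7), (290, 109, -8), (291, 110, -9), (292, 109, -7), (293, 108, -7), (294, 107, -7), (295, 106, -8), (296, 66, -3), (297, 83, 1), (298, 82, 1), (299, 82, 2), (300, 83, 1), (301, 83, 2), (302, 51, -1), (303, 45, -3), (304, 49, -3), (305, 54, -2), (306, 56, -3), (307, 57, -3), (308, 59, -4), (309, 59, -3), (310, 59, -3), (311, 59, -4), (312, 58, -4), (313, 56, -3), (314, 85, 59), (315, 106, 84), (316, 106, 86), (317, 107, 87), (318, 108, 87), (319, 109, 87), (320, 92, 26), (321, 85, 1), (322, 85, 2), (323, 85, 1), (324, 31, 1), (325, 28, 0), (326, 69, 0), (327, 84, 1), (328, 83, 0), (329, 84, 0), (330, 84, 1), (331, 84, 0), (332, 85, 1), (333, 85, 1), (334, 85, 1), (335, 85, 1), (336, 84, 1), (337, 84, 1), (338, 83, 1), (339, 84, 1)]
```

```bash
cat >> n.py <<'E'
S2=camat((.5899,-.1696,.0624),(-3.1414,.0001,.7849))
TS=t_at(S2,(437,305.0),.064)
T3=t_at(C3,(581.9,250),.064)
E
python3 - <<'E'
from n import *
S3=camat((.5903,-.17,.0477),(3.1416,0,.7848))
print(TS,T3,'ptr',z_at(S3,(437,307.6),TS))
for o in (.0085,.009,.0095): print(o,'s2 bot',z_at(S2,(429,293.5),TS-o),'w3 top/bot',z_at(C3,(574.8,218),T3-o),z_at(C3,(567.5,218),T3-o))
E
```

```text
0.29817535265756917 0.29803067581128084 ptr 51.89870477248012
0.0085 s2 bot 32.080224323208924 w3 top/bot 39.44214613542074 32.55833343290176
0.009 s2 bot 30.926032659880114 w3 top/bot 38.65087613075685 31.744070398403796
0.0095 s2 bot 29.77184099655128 w3 top/bot 37.859606126092935 30.92980736390588
```

>>> arm_command(motion=[[[0,0,1.5,0],[0,0,3,0],[0,0,4.5,0],[0,0,6,0],[0,0,7.5,0],[0,0,9,0],[0,0,10,0],[0,0,10.5,0],[0,0,10.5,0],[0,0,10.5,0]]])

```text
time: 22.9
tool_pos: [0.5904, -0.1699, 0.0375]
ee_rot: [3.14, -0.0, 0.785]
force: [3.2, -4.1, 6.8]
opening: 0.001
```

```bash
python3 -c "
from n import *
C,u=run('s4',84)
"
```

```text
22.9 [ 0.5904 -0.1699  0.0375] [ 3.1403e+00 -4.0000e-04  7.8490e-01] F [ 3.2  -4.09  6.8 ]
0.064 [454.1 331.1] 0.054 [446.2 318.7] 0.044 [439.2 307.8] 0.034 [432.9 297.9] 
col 443
[(267, 109, -7), (268, 108, -8), (269, 107, -8), (270, 107, -8), (271, 106, -8), (272, 106, -9), (273, 106, -9), (274, 105, -9), (275, 106, -8), (276, 107, -8), (277, 107, -8), (278, 108, -8), (279, 108, -8), (280, 110, -8), (281, 109, -7), (282, 108, -8), (283, 106, -8), (284, 106, -7), (285, 105, -8), (286, 105, -6), (287, 105, -6), (288, 70, -5), (289, 61, -4), (290, 72, -5), (291, 107, -8), (292, 107, -8), (293, 108, -8), (294, 108, -7), (295, 107, -8), (296, 107, -7), (297, 109, -7), (298, 109, -7), (299, 75, -5), (300, 44, -2), (301, 50, -3), (302, 53, -3), (303, 55, -3), (304, 57, -4), (305, 58, -2), (306, 58, -3), (307, 59, -3), (308, 60, -4), (309, 59, -4), (310, 55, -5), (311, 83, 1), (312, 84, 1), (313, 84, 0), (314, 85, 1), (315, 85, 2), (316, 78, 25), (317, 71, 51), (318, 71, 53), (319, 72, 54), (320, 72, 55), (321, 71, 54), (322, 70, 52), (323, 82, 64), (324, 95, 76), (325, 102, 82), (326, 106, 85), (327, 108, 86), (328, 108, 87), (329, 108, 87), (330, 109, 89), (331, 89, 12), (332, 85, 2), (333, 85, 1), (334, 84, 1), (335, 58, 0), (336, 29, 0), (337, 42, 1), (338, 81, 1), (339, 84, 1), (340, 84, 1), (341, 84, 1), (342, 84, 0), (343, 85, 1), (344, 84, 2), (345, 85, 1), (346, 85, 1), (347, 84, 2), (348, 84, 2), (349, 83, 2), (350, 83, 0)]
```

```bash
python3 - <<'E'
from n import *
S=camat((.5904,-.1699,.0375),(3.1416,0,.7849))
print('ptr',z_at(S,(443,304.8),TS),z_at(S,(443,305.0),TS))
for o in (.0085,.009,.0092,.0095): print(o,'top/bot',z_at(S,(443,323.2),TS-o),z_at(S,(443,315.9),TS-o))
E
```

```text
ptr 38.506064728383166 38.709324235221196
0.0085 top/bot 39.115582917360534 32.04506949031269
0.009 top/bot 38.150624813541754 31.038602706766643
0.0092 top/bot 37.76464157201431 30.63601599334831
0.0095 top/bot 37.18566670972301 30.032135923220626
```

>>> arm_command(motion=[[[0,0,1,0],[0,0,2,0],[0,0,2.5,0],[0,0,2.5,0],[0,0,2.5,0]]])

```text
time: 23.62
tool_pos: [0.5903, -0.1699, 0.0351]
ee_rot: [3.14, -0.0, 0.785]
force: [2.2, -2.8, 7.9]
opening: 0.002
```

```bash
python3 -c "
from n import *
C,u=run('s5',60)
"
```

```text
23.625 [ 0.5903 -0.1699  0.0351] [ 3.1403e+00 -3.0000e-04  7.8490e-01] F [ 2.22 -2.78  7.89]
0.064 [456.3 334.4] 0.054 [448.2 321.7] 0.044 [441.  310.4] 0.034 [434.5 300.3] 
col 445
[(282, 109, -7), (283, 108, -8), (284, 108, -9), (285, 107, -9), (286, 105, -8), (287, 106, -7), (288, 106, -6), (289, 106, -6), (290, 107, -7), (291, 70, -5), (292, 71, -5), (293, 107, -8), (294, 108, -7), (295, 108, -8), (296, 107, -8), (297, 108, -7), (298, 88, -7), (299, 43, -2), (300, 50, -2), (301, 53, -4), (302, 55, -3), (303, 56, -4), (304, 58, -4), (305, 58, -4), (306, 59, -5), (307, 59, -4), (308, 59, -4), (309, 56, -4), (310, 72, 0), (311, 83, 1), (312, 83, 1), (313, 84, 1), (314, 84, 0), (315, 84, 1), (316, 84, 0), (317, 85, 1), (318, 85, 1), (319, 75, 53), (320, 72, 54), (321, 72, 55), (322, 74, 56), (323, 72, 53), (324, 71, 53), (325, 70, 53), (326, 86, 66), (327, 96, 77), (328, 104, 84), (329, 107, 85), (330, 107, 87), (331, 107, 88), (332, 108, 88), (333, 109, 87), (334, 89, 11), (335, 85, 1), (336, 85, 1), (337, 85, 1), (338, 58, 1), (339, 31, 1), (340, 42, 2), (341, 81, 1)]
```

```bash
python3 - <<'E'
from n import *
S=camat((.5903,-.1699,.0351),(3.1416,0,.7849))
print('ptr',z_at(S,(445,304.0),TS))
for o in (.009,.0092,.0095): print(o,'top/bot',z_at(S,(445,325.8),TS-o),z_at(S,(445,318.7),TS-o))
import m
C9=camat((.5898,.0264,.0409),(np.pi,0,-.786));print('round final ptr',m.z_at(C9,(190,291.3),m.T5),'top/bot',[(o,m.z_at(C9,(190,314.3),m.T5-o).round(1),m.z_at(C9,(190,307.3),m.T5-o).round(1)) for o in (.009,.0092,.0095)])
E
```

```text
ptr 35.416903457890555
0.009 top/bot 38.27314997216036 31.544893166307098
0.0092 top/bot 37.89273733413997 31.148759830547572
0.0095 top/bot 37.322118377109305 30.554559826908246
round final ptr 42.803743438795586 top/bot [(0.009, np.float64(46.4), np.float64(39.6)), (0.0092, np.float64(46.0), np.float64(39.2)), (0.0095, np.float64(45.4), np.float64(38.6))]
```

>>> arm_command(motion=[[[0,0,0.4,0],[0,0,0.4,0],[0,0,0.4,0],[0,0,0.4,0],[0,0,0.4,0],[0,0,0.4,0],[0,0,0.4,0],[0,0,0.4,0],[0,0,0.4,0],[0,0,0.4,0],[0,0,0.4,0],[0,0,0.4,0]]])

```text
time: 25.22
tool_pos: [0.5903, -0.1698, 0.0347]
ee_rot: [3.14, -0.0, 0.785]
force: [2.6, -2.5, 7.8]
opening: 0.001
```

```bash
python3 -c "
from n import *
C,u=run('s6',44)
"
```

```text
25.225 [ 0.5903 -0.1698  0.0347] [ 3.1404e+00 -3.0000e-04  7.8490e-01] F [ 2.65 -2.45  7.84]
0.064 [456.8 335. ] 0.054 [448.6 322.2] 0.044 [441.3 310.8] 0.034 [434.9 300.7] 
col 446
[(290, 107, -9), (291, 107, -8), (292, 103, -7), (293, 107, -8), (294, 107, -7), (295, 108, -7), (296, 107, -7), (297, 108, -8), (298, 74, -5), (299, 48, -2), (300, 54, -2), (301, 53, -3), (302, 54, -3), (303, 57, -3), (304, 59, -4), (305, 58, -3), (306, 59, -3), (307, 67, -5), (308, 58, -4), (309, 57, -4), (310, 83, 1), (311, 82, 0), (312, 83, 2), (313, 83, 1), (314, 84, 2), (315, 83, 0), (316, 84, 1), (317, 84, 1), (318, 86, 1), (319, 81, 28), (320, 73, 53), (321, 72, 54), (322, 71, 54), (323, 72, 57), (324, 72, 54), (325, 70, 54), (326, 79, 61), (327, 93, 73), (328, 101, 80), (329, 106, 85), (330, 107, 87), (331, 107, 86), (332, 109, 88), (333, 108, 88)]
```

>>> arm_command(motion=[[[0,0,-4,0],[0,0,-9,0],[0,0,-14,0],[0,0,-19,0],[0,0,-25,0],[0,0,-40,0],[0,0,-65,0],[0,0,-95,0],[0,0,-125,0],[0,0,-140,0],[0,0,-140,0],[0,0,-140,0]]])

```text
time: 26.82
tool_pos: [0.5894, -0.1694, 0.1727]
ee_rot: [-3.139, 0.001, 0.785]
force: [0.2, -0.1, -0.1]
opening: 0.001
```

```bash
python3 - <<'E'
from n import *
o=telemetry.get_obs();print(o['time'],o['tool_pos'],o['force'])
for n in ('scene','top'): cv2.imwrite(f'pics/{n}9.png',optics.get_image(n)[:,:,::-1])
A=cv2.imread('pics/top0.png');B=cv2.imread('pics/top9.png')
def cent(i,lo,hi,roi):
    x0,y0,x1,y1=roi;h=cv2.cvtColor(i[y0:y1,x0:x1],cv2.COLOR_BGR2HSV);m=cv2.inRange(h,lo,hi);M=cv2.moments(m,True);return (round(M['m10']/M['m00']+x0,1),round(M['m01']/M['m00']+y0,1),int(M['m00'])) if M['m00'] else None
for nm in ('top','scene'):
    for i in (cv2.imread(f'pics/{nm}0.png'),cv2.imread(f'pics/{nm}9.png')):
        if nm=='top': R_=[('orange',(5,150,80),(14,255,255),(200,270,290,350)),('red',(0,150,80),(4,255,255),(250,150,400,200)),('br R',(18,100,50),(35,255,255),(280,220,310,260)),('br S',(18,100,50),(35,255,255),(440,220,475,260))]
        else: R_=[('orange',(5,150,80),(14,255,255),(370,160,420,260)),('red',(0,150,80),(4,255,255),(230,280,380,330)),('br R',(14,100,50),(35,255,255),(325,225,365,270)),('br S',(14,100,50),(35,255,255),(180,210,210,250))]
        print(nm,[(n,cent(i,a,b,r)) for n,a,b,r in R_])
for n in ('scene0','scene9'):
    i=cv2.imread(f'pics/{n}.png').astype(int);print(n,'round',[int(x) for x in i[236:262,334].mean(1)],'square',[int(x) for x in i[212:236,199].mean(1)])
E
```

```text
26.825 [ 0.58940268 -0.16936068  0.17272796] [ 0.2253454  -0.06325998 -0.13609424]
top [('orange', (252.1, 311.7, 269)), ('red', (343.1, 176.1, 533)), ('br R', (296.0, 244.0, 61)), ('br S', (453.8, 243.3, 71))]
top [('orange', (251.9, 312.7, 380)), ('red', (343.0, 176.1, 533)), ('br R', (295.8, 243.9, 65)), ('br S', None)]
scene [('orange', (396.0, 216.6, 1493)), ('red', (273.7, 303.5, 685)), ('br R', (343.2, 254.4, 47)), ('br S', (194.8, 232.0, 51))]
scene [('orange', (395.9, 216.2, 1537)), ('red', (273.7, 303.5, 681)), ('br R', (343.2, 254.4, 47)), ('br S', (194.8, 232.0, 53))]
scene0 round [145, 145, 147, 145, 148, 145, 142, 132, 120, 117, 126, 137, 142, 139, 138, 136, 138, 137, 137, 139, 138, 139, 140, 139, 134, 127] square [124, 125, 126, 125, 123, 122, 120, 119, 124, 118, 102, 89, 96, 101, 104, 109, 137, 160, 157, 132, 113, 105, 100, 100]
scene9 round [129, 131, 132, 138, 143, 145, 143, 131, 119, 119, 126, 136, 141, 139, 137, 137, 135, 137, 137, 136, 139, 140, 140, 139, 136, 128] square [119, 118, 118, 116, 113, 112, 111, 111, 120, 117, 101, 86, 88, 100, 100, 110, 136, 160, 158, 133, 114, 105, 101, 101]
```

```bash
python3 -c "
from workcell import order; print(order.finish_job())"
```

```text
the job is handed in; nothing more can be done
None
```

I pressed both corners to their riders in the order asked, held each for over a second and let them spring back. The job is handed in at 26.8 s on the robot's clock.

| Corner | Rider height (measured) | Pointer height at the hold | Hold time |
|---|---|---|---|
| Round | about 42.5 mm | about 42.8 mm | about 1.5 s |
| Square | about 34.6 mm | about 35 mm | about 1.5 s |

By my measurements each pointer stopped 0.3–0.5 mm short of its rider's centre, and neither was pressed past it. Those heights come from the wrist camera, scaled on the known rest height of the pointers, and are good to about 1 mm.

**Last checks:**
- **Fixture:** In the scene camera both pointers are back where they were at the start, and both riders are at the same pixels as before.
- **Loose things:** The bottle and screwdriver have not moved. I did not measure the others again, but the gripper showed no contact force away from the pads.
- **Gripper:** It is clear, with the tool centre point at a height of 173 mm and the force near zero.

**What disagreed:**
- **Fingertip contact:** The fingertips met the pads at a reported tool height of about 57 mm, not the expected 82 mm. I found contact by force in small steps and judged the travel by camera.
- **Visible rider height:** The rider faces measured about 7 mm tall in the images, against the stated 8 mm. I aimed at their middle.
- **Rough first estimate:** The first two-camera estimates were 40.4 mm (round) and 36.5 mm (square), about 2 mm off the close-up values I used.
- **Square rider from above:** The gripper hides it in the final top view, so I checked it in the scene view only.

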